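# Brush out the analyser cups and park the cup caddy

### The job

Brush out the analyser cups that are on the bench with the long brush, cleanest first - white, then blue, then red, whichever of them are there: in each cup go right down to the bottom, draw the brush up to about the rim and go down to the bottom again; the brush goes back upright in its steel stand. Stand all the cups upright in the caddy's tray, then roll the caddy forward on its wheels (never lift or tip it) until its swivel castors trail straight, and steer it into the painted bay, centred and lined up with the arrow at the front, the castors still trailing. Leave everything else where it stands, and set right anything that gets knocked aside.

Things in the scene. Friction and masses are not known exactly. Their poses are not given: they have to be found in the camera images.
- caddy: small bench trolley, about 0.8 kg: open aluminium tray 240 mm long (x) and 84 mm wide (y) on four 30 mm wheels, blue push bar at the rear. Origin on the table under the tray's middle, z up, x = forward, away from the push bar. Rear wheels (x = -85, y = +-34 mm) do not steer; the front two are swivel castors. Rolls freely, no brake. Green patch: front end of the tray floor
- tray_floor (a point): middle of the caddy's tray floor, straight above the caddy's origin, 47 mm above the table; the rim is 72 mm above the table. Inside 230 x 74 mm: a single row for up to three cups, e.g. at x = -70, 0 and +70 mm of the caddy
- caddy_bar (a point): middle of the push bar: round, 12 mm thick, 80 mm long, level along the caddy's y, 175 mm above the table, at x = -150 mm of the caddy. It stands on two thin posts at y = +-30 mm that slope down forward to the tray; it can be pinched from above between them
- castor_l: front left swivel castor: turns freely about the vertical; origin on its swivel axis at x = 85, y = +34 mm of the caddy, 42 mm up. Its wheel sits 15 mm along its own -x: when its x points the way of the caddy's x it trails straight. Starts well to one side; trails after about 80 mm of straight forward rolling
- castor_r: front right swivel castor: turns freely about the vertical; origin on its swivel axis at x = 85, y = -34 mm of the caddy, 42 mm up. Its wheel sits 15 mm along its own -x: when its x points the way of the caddy's x it trails straight. Starts well to one side; trails after about 80 mm of straight forward rolling
- castor_l_axle (a point): middle of the left castor's wheel, 15 mm above the table
- castor_r_axle (a point): middle of the right castor's wheel, 15 mm above the table
- cup_white: white plastic analyser cup, open at the top, 0.13 kg: 56 mm across outside, 49 mm inside, 95 mm tall, floor 5 mm thick; origin under its middle, z up. It may be absent. Standing on the table at the start
- cup_blue: blue plastic analyser cup, open at the top, 0.13 kg: 56 mm across outside, 49 mm inside, 95 mm tall, floor 5 mm thick; origin under its middle, z up. It may be absent. Standing on the table at the start
- cup_red: red plastic analyser cup, open at the top, 0.13 kg: 56 mm across outside, 49 mm inside, 95 mm tall, floor 5 mm thick; origin under its middle, z up. It may be absent. Standing on the table at the start
- brush: long round cup brush standing upright, head down, in its stand, about 0.09 kg. Origin at the bottom end of the head, z towards the handle. Stiff white bristle head 31 mm across and 70 mm long, steel shaft 8 mm thick, green round handle 20 mm thick from 135 to 210 mm above the origin
- stand: fixed steel pot that holds the brush: 58 mm across (68 mm at the foot), 60 mm tall, bore 48 mm, its floor 6 mm thick; origin under its middle on the table
- bay: parking bay painted flat on the table: white rectangle 300 x 130 mm with a green outline and a green arrowhead at its front end. Its origin is where the caddy's origin belongs and its x (the way of the arrow) is where the caddy's x should point; the rectangle reaches from x = -165 to +135 mm
- reagent: small amber jar with a white cap, 44 mm across and 75 mm tall, a bystander; origin under its middle
- sanitiser: clear bottle, 64 mm across and 170 mm tall, a bystander; origin under its middle
- tube_rack: blue rack of capped tubes, 70 x 180 mm in plan and 84 mm tall, a bystander; origin under its middle
- tip_box: orange pipette tip box, 85 x 120 mm in plan and 75 mm tall, a bystander; origin under its middle
- dish: steel bowl, 100 mm across and 35 mm tall, a bystander; origin under its middle
Not all that is in view belongs to the job. Leave any green look-alike of the stand alone.

How it is judged:
By the outcome, as a careful person would: the job done as asked, in the order asked, and still so for the second after the job is handed in, with the robot touching nothing.
Of cup_white, cup_blue, cup_red only 2 to 3 are there at a start; the rules pass over those that are not, and their reading is None.
At some moment in a run one of cup_white, cup_blue, cup_red, caddy may be knocked a few centimetres aside while the robot is not near it.
It also fails if it takes over 210 s, if anything falls off the work surface, if the arm or the gripper's body presses on something with over 40 N, if the wrist force passes 120 N, or if a joint passes its speed limit or range.

### The arm

A 6-joint arm with a two-finger parallel gripper is mounted at the origin on the work surface. World frame = base frame: x ahead of the robot, y to its left, z up, the work surface at z = 0. Lengths are in m, angles in rad, forces in N, time in s.
With the tool pointing down it reaches from about 0.375 to 0.9 m from the base axis. Payload 3.1 kg.
Tool frame: the origin (TCP) lies midway between the tips of the shut fingers; the grasp point (between the pads) lies 19 mm behind it; x points along the fingers, z is the direction in which the jaws open and shut, and the axes are right-handed (so a half turn about x gives the same grasp; the last joint's range is limited). The gripper opens to 85 mm and grips with 20 to 120 N. Pads are 22 mm wide; open, the fingers measure 114 mm over their backs; the gripper's body (76 mm by 85 mm) begins 54 mm behind the grasp point. The pads swing forward as they close: fully open they stand 13 mm farther back than shut.
Start: joints at [-1.456, 0.527, 1.433, -0, 1.181, -0.178], TCP at [0.181, -0.598, 0.231] pointing down, gripper open.
Joint ranges: [-3.08, 3.08], [-0.75, 2.2], [0.22, 2.44], [-1.43, 4.57], [0, 2.65], [-2.85, 2.85]. Speed limits (rad/s): [2.79, 2.79, 3.14, 3.14, 3.14, 3.14].

### API

Orientations are given as a unit quaternion [x, y, z, w].
In Python, from station import status, snapshot, camera_params, ticket gives the robot as it stands.
- The arm moves only by the tool arm_command, never from a script. Its argument "series" is a list that holds one entry, the list of rows, each a list of 4 numbers: the shift along the tool's x, y, z in mm, then the turn about the tool's x in rad. A call has 1 to 10 rows; each row shifts and turns the commanded pose from where the row before left it, along the tool's axes as they then stand; what a row does not reach is not made up. A row lasts 1/10 s, in which the tool goes at most 50 mm and 8.59 degrees, less where a joint would pass 70% of its speed; a pose out of reach is approached as far as the arm can. A call is refused whole if a number of a shift passes 50 or a number of a turn 0.15, either way. A call with a gripper value outside its range is refused whole. "jaw" is the opening in per cent of the stroke, from 0 (shut) to 100 (fully open), set as the call begins (left out, the last holds). The fingers move at their own pace and stop on an object; "force" is the grip in N (left out, the last holds). Time passes only in rows, so rows that do not move let the fingers close. It gives the time, the measured TCP pose, the force and the opening at its end, in the units of the state.
- status.sense(): the state, without advancing time (a new reading comes with each control period).
- snapshot(name): name is "side" or "top" or "wrist"; returns the picture (480x640x3 uint8, red, green, blue); there is no depth.
- camera_params(name): a dict with "fovy" (degrees; the focal length in pixels is half the picture's height over the tangent of half this angle, whatever the lens; pixels are square), "cx", "cy" (the principal point, pixels), "extrinsics" (4x4, takes a point from camera to world coordinates); the wrist camera has in their place "mount" (4x4, takes a point from camera to tool coordinates, whose origin is the TCP and whose axes are the tool frame's). Camera axes: x right, y down, z forward; pixel columns grow to the right and rows downward; lengths in m; the calibration is good to about 2 mm. A picture is of the moment at which its call begins: read the wrist's pose just before it. camera_params takes no time and is no camera call.
- ticket.sign_off(): hands the job in, once; it reports no verdict.
The state is a dict: "t": time; "q": joint angles; "qd": joint speeds; "tau": joint torques, N m; "tcp_pos": TCP position; "tool_rot": TCP orientation; "force": force on the tool from outside, world axes, zero at the start; "ft_torque": the same for the moment, N m; "finger_gap": opening from 0.0 (shut) to 1.0 (fully open).
Only numpy, scipy, OpenCV 4.12 (cv2) and the standard library are available. Lean on these libraries where they do the work, as an engineer would, in place of code of your own. Each camera call takes 0.05 s, during which the arm holds its last target. There are 200 camera calls.

## Working session

There is one attempt and no reset: what is moved stays moved. The work goes in short steps, Python scripts to look and compute and a tool call to move; the robot and the scene stay as the last step left them, time stands still between calls to the robot, and variables do not carry over. Pictures are saved under pics/ and viewed, about 12 in all and at most 16, crops included, and the job is handed in when it is done.

Besides the shell and the picture viewer there is one more tool, called as name([rows], argument=value, ...), one row to a line, values as JSON. arm_command: Moves the arm, as the interface text tells. Its arguments: {"type":"object","properties":{"series":{"type":"array"},"jaw":{"type":"number"},"force":{"type":"number"}},"required":["series"]}

```bash
mkdir -p pics; ls; cat > h.py <<'E'
import numpy as np, cv2
from scipy.spatial.transform import Rotation as R
from station import status, snapshot, camera_params, ticket
def save(name,f,crop=None,scale=1):
    im=snapshot(name)[:,:,::-1]
    cv2.imwrite('pics/full_'+f,im)
    if crop: 
        x0,y0,x1,y1=crop; im=im[y0:y1,x0:x1]
    if scale!=1: im=cv2.resize(im,None,fx=scale,fy=scale,interpolation=cv2.INTER_CUBIC)
    cv2.imwrite('pics/'+f,im)
def T(name,st=None):
    p=camera_params(name)
    if 'mount' in p:
        s=st or status.sense(); M=np.eye(4); M[:3,:3]=R.from_quat(s['tool_rot']).as_matrix(); M[:3,3]=s['tcp_pos']
        E=M@np.array(p['mount'])
    else: E=np.array(p['extrinsics'])
    return p,E,240/np.tan(np.radians(p['fovy'])/2)
def pix2w(name,u,v,z,st=None):
    p,E,f=T(name,st); d=E[:3,:3]@np.array([(u-p['cx'])/f,(v-p['cy'])/f,1]); o=E[:3,3]
    return o+d*(z-o[2])/d[2]
def w2pix(name,P,st=None):
    p,E,f=T(name,st); c=E[:3,:3].T@(np.array(P)-E[:3,3]); return c[0]/c[2]*f+p['cx'],c[1]/c[2]*f+p['cy']
E
python3 - <<'E'
from h import *
s=status.sense(); print(s)
for n in('side','top','wrist'): print(n,camera_params(n))
save('top','top0.png',scale=1.25); save('side','side0.png',scale=1.25)
E
```

```text
pics
{'t': 0.0, 'q': array([-1.45552156e+00,  5.28486283e-01,  1.43389634e+00,  1.68690311e-05,
        1.18140407e+00, -1.78491000e-01]), 'qd': array([-0.00050352,  0.00159751,  0.00019085, -0.00021836,  0.00037195,
        0.00040952]), 'tau': array([ 1.74280831e-03, -4.42343330e+01, -1.78026330e+01, -1.14474219e-04,
        8.41017027e-03,  3.21452262e-06]), 'tcp_pos': array([ 0.18092881, -0.59749275,  0.23032316]), 'tool_rot': array([ 0.42200931,  0.56831888, -0.42087062,  0.56726512]), 'force': array([ 0.0061881 , -0.60345777,  0.71416875]), 'ft_torque': array([-0.02606427,  0.00036736,  0.02051972]), 'finger_gap': 0.9990309877483287}
side {'fovy': 48.114406599766966, 'cx': 326.221339582056, 'cy': 235.8708935299056, 'extrinsics': array([[-0.94855972, -0.15259879,  0.27739516,  0.22463795],
       [-0.31591669,  0.51367827, -0.79770376,  1.05352145],
       [-0.02076324, -0.84430341, -0.53546301,  0.78465294],
       [ 0.        ,  0.        ,  0.        ,  1.        ]])}
top {'fovy': 53.3028498902904, 'cx': 318.72985683470193, 'cy': 233.8885640037686, 'extrinsics': array([[ 0.02674477, -0.98814022,  0.15120724,  0.41470024],
       [-0.99952431, -0.02411004,  0.01923156,  0.04866839],
       [-0.01535786, -0.15164966, -0.98831499,  1.20616815],
       [ 0.        ,  0.        ,  0.        ,  1.        ]])}
wrist {'fovy': 66.6914919434345, 'cx': 317.923552180493, 'cy': 236.7721717260458, 'mount': array([[ 8.73661887e-04, -3.06791667e-01,  9.51776292e-01,
        -1.42076560e-01],
       [ 5.41959844e-04, -9.51776370e-01, -3.06792190e-01,
         7.88052240e-02],
       [ 9.99999471e-01,  7.83857174e-04, -6.65261975e-04,
         7.92190946e-05],
       [ 0.00000000e+00,  0.00000000e+00,  0.00000000e+00,
         1.00000000e+00]])}
```

View pics/top0.png

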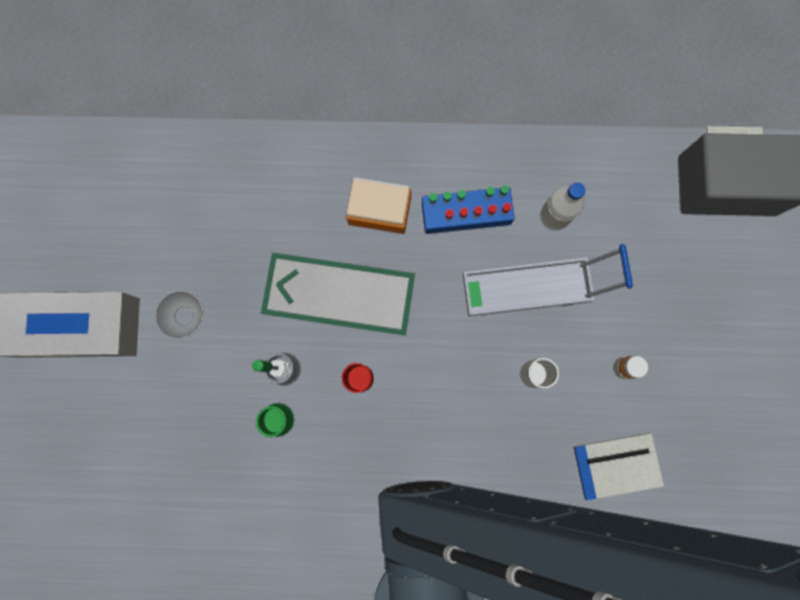

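View pics/side0.png

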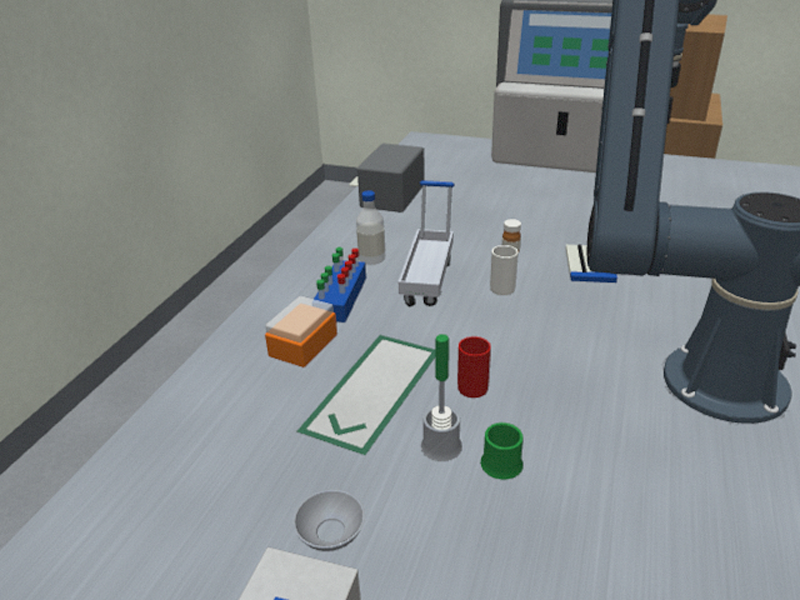

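The top picture (800 px) shows the red cup at (357,378) and the white cup at (541,374). No blue cup is visible, but the arm may be hiding it. The caddy is near (528,287) with its bar at (627,266), the bay near (338,293) and the brush in the grey stand at (280,368).

Possible mix-ups:
- **Stand:** the green pot at (274,420) is the look-alike; the steel one at (280,368) is the right one.
- **Cups:** the jar at (632,367) and the bowl at (180,314) are not cups.

Next, measurements.

```bash
python3 - <<'E'
from h import *
def t(u,v,z): return np.round(pix2w('top',u/1.25,v/1.25,z),4)
print('red',t(357,378,.095),'white',t(541,374,.095)) 
print('bar ends',t(623,246,.175),t(631,286,.175))
print('tray corners',t(463,271,.072),t(469,315,.072),t(586,259,.072),t(592,300,.072))
print('bay',t(274,253,0),t(414,273,0),t(406,334,0),t(262,314,0))
print('stand rim',t(282,368,.06),'handletop',t(258,366,.216),'green',t(274,420,.06))
print('reag',t(638,367,.075),'dish',t(180,314,.035))
def s(u,v,z): return np.round(pix2w('side',u/1.25,v/1.25,z),4)
print('side: handle top',s(442,337,.216),'stand rim',s(441,418,.06),'red',s(474,348,.095),'white',s(504,254,.095),'bar',s(437,184,.175))
p=cv2.imread('pics/full_top0.png')
a=cv2.resize(p[180:360,190:350],None,fx=5,fy=5,interpolation=cv2.INTER_CUBIC)[:, :]
b=cv2.resize(p[180:330,360:540],None,fx=4.4,fy=4.4,interpolation=cv2.INTER_CUBIC)
cv2.imwrite('pics/a.png',cv2.resize(a,(533,600))); cv2.imwrite('pics/b.png',cv2.resize(b,(720,600)))
E
```

```text
red [0.4233 0.1423 0.095 ] white [ 0.4395 -0.1955  0.095 ]
bar ends [ 0.6644 -0.3234  0.175 ] [ 0.5935 -0.3351  0.175 ]
tray corners [ 0.6329 -0.0526  0.072 ] [ 0.5479 -0.0649  0.072 ] [ 0.6621 -0.2889  0.072 ] [ 0.5825 -0.2987  0.072 ]
bay [0.6753 0.3317 0.    ] [0.6402 0.0412 0.    ] [0.5146 0.0545 0.    ] [0.5479 0.3489 0.    ]
stand rim [0.4386 0.2892 0.06  ] handletop [0.4376 0.2964 0.216 ] green [0.3411 0.2989 0.06  ]
reag [ 0.4577 -0.3804  0.075 ] dish [0.5399 0.5033 0.035 ]
side: handle top [0.4364 0.2996 0.216 ] stand rim [0.437  0.2996 0.06  ] red [0.4208 0.154  0.095 ] white [ 0.4382 -0.1841  0.095 ] bar [ 0.6258 -0.3223  0.175 ]
```

View pics/a.png

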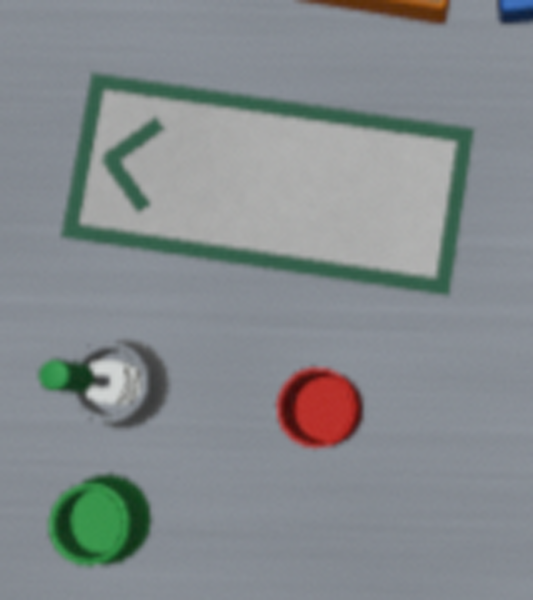

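View pics/b.png

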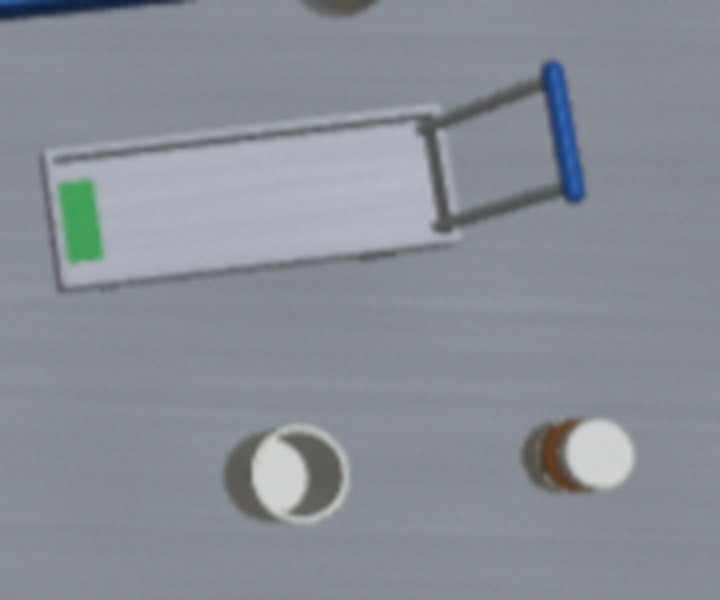

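```bash
cat >> h.py <<'E'
def tool():
    s=status.sense(); return np.array(s['tcp_pos']),R.from_quat(s['tool_rot']).as_matrix(),s
def go(P,yaw=None,maxs=45):
    """rows to reach world P; yaw = world heading (deg) wanted of tool z (mod 180). Turn first, then shift."""
    p,M,s=tool(); rows=[]
    y0=np.degrees(np.arctan2(M[1,2],M[0,2]))
    if yaw is not None:
        d=(y0-yaw+90)%180-90   # tool x down: positive turn lowers heading
        a=np.radians(d); n=max(1,int(np.ceil(abs(a)/.14)))
        if abs(a)>.002:
            rows+=[[0,0,0,round(a/n,4)]]*n; M=M@R.from_euler('x',a).as_matrix()
    L=M.T@(np.array(P)-p)*1000; n=max(1,int(np.ceil(np.abs(L).max()/maxs)))
    rows+=[[*np.round(L/n,1).tolist(),0]]*n
    print('z-heading',round(y0,1),'total',np.round(L,1),n,'turn',None if yaw is None else round(d,1),rows)
E
python3 - <<'E'
from h import *
p,M,s=tool(); print(np.round(M,3))
go([.181,-.598,.33]); go([.5,-.1,.34],yaw=90)
E
```

```text
[[-0.     0.957  0.29 ]
 [ 0.002  0.29  -0.957]
 [-1.     0.    -0.002]]
z-heading -73.2 total [-99.6  -0.    0.3] 3 turn None [[-33.2, -0.0, 0.1, 0], [-33.2, -0.0, 0.1, 0], [-33.2, -0.0, 0.1, 0]]
z-heading -73.2 total [-108.7  319.  -497.8] 12 turn 16.8 [[0, 0, 0, np.float64(0.0979)], [0, 0, 0, np.float64(0.0979)], [0, 0, 0, np.float64(0.0979)], [-9.1, 26.6, -41.5, 0], [-9.1, 26.6, -41.5, 0], [-9.1, 26.6, -41.5, 0], [-9.1, 26.6, -41.5, 0], [-9.1, 26.6, -41.5, 0], [-9.1, 26.6, -41.5, 0], [-9.1, 26.6, -41.5, 0], [-9.1, 26.6, -41.5, 0], [-9.1, 26.6, -41.5, 0], [-9.1, 26.6, -41.5, 0], [-9.1, 26.6, -41.5, 0], [-9.1, 26.6, -41.5, 0]]
```

arm_command([
  [[-40, 0, 0, 0.1], [-40, 0, 0, 0.1], [-30, 0, 0, 0.093], [0, 32, -50, 0], [0, 32, -50, 0], [0, 32, -50, 0], [0, 32, -50, 0], [0, 32, -50, 0], [0, 32, -50, 0], [0, 32, -50, 0]],
])

```text
t: 1.1
tcp_pos: [0.37, -0.3012, 0.341]
tool_rot: [0.5, 0.5, -0.5, 0.5]
force: [0.7, -0.7, -0.2]
finger_gap: 0.997
```

arm_command([
  [[0, 16, -25, 0], [0, 16, -25, 0], [0, 16, -25, 0], [0, 10, -25, 0], [0, 0, -25, 0], [0, 0, -20, 0], [0, 0, 0, 0], [0, 0, 0, 0]],
])

```text
t: 1.9
tcp_pos: [0.4273, -0.1582, 0.3412]
tool_rot: [0.499, 0.5, -0.5, 0.501]
force: [0.3, -0.5, 0.4]
finger_gap: 0.999
```

```bash
python3 - <<'E'
from h import *
p,M,s=tool(); print(p,np.round(M,3),s['t'],s['q'])
save('wrist','w1.png'); save('top','t1.png')
a=cv2.imread('pics/w1.png');b=cv2.imread('pics/t1.png')
c=np.hstack([cv2.resize(a,(400,300)),cv2.resize(b,(400,300))]); cv2.imwrite('pics/c1.png',np.vstack([c]))
np.savez('w1.npz',p=s['tcp_pos'],r=s['tool_rot'])
E
```

```text
[ 0.42733342 -0.15821413  0.34122774] [[-0.     1.     0.002]
 [-0.001  0.002 -1.   ]
 [-1.    -0.     0.001]] 1.9 [-6.00317422e-01  1.64101724e-01  1.68225878e+00 -5.21409887e-04
  1.29504006e+00  9.68796401e-01]
```

View pics/c1.png

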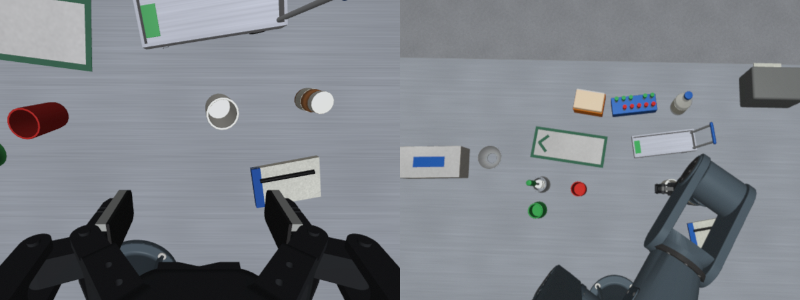

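The wrist picture (400 px half) shows the white cup rim at (222,112), the red cup at the left edge, and the notebook. No blue cup shows up in either view, so it is absent.

```bash
python3 - <<'E'
from h import *
print(pix2w('wrist',222*1.6,112*1.6,.095), pix2w('wrist',24*1.6,123*1.6,.095))
print(pix2w('top',435,298.5,.095))
im=cv2.imread('pics/w1.png'); h=cv2.cvtColor(im,cv2.COLOR_BGR2HSV)
print(w2pix('wrist',[.4395,-.1955,.095]),w2pix('wrist',[.438,-.184,.095]))
go([.60,0,.36]); go([.438,.297,.36])
E
```

```text
[ 0.44544427 -0.198634    0.095     ] [0.42618168 0.14308399 0.095     ]
[ 0.44125491 -0.20050178  0.095     ]
(np.float64(352.0916805569775), np.float64(184.7562379139642)) (np.float64(341.31179237212217), np.float64(186.14291878939233))
z-heading -90.0 total [ -18.8  172.6 -159. ] 4 turn None [[-4.7, 43.1, -39.8, 0], [-4.7, 43.1, -39.8, 0], [-4.7, 43.1, -39.8, 0], [-4.7, 43.1, -39.8, 0]]
z-heading -90.0 total [ -19.    10.6 -456. ] 11 turn None [[-1.7, 1.0, -41.5, 0], [-1.7, 1.0, -41.5, 0], [-1.7, 1.0, -41.5, 0], [-1.7, 1.0, -41.5, 0], [-1.7, 1.0, -41.5, 0], [-1.7, 1.0, -41.5, 0], [-1.7, 1.0, -41.5, 0], [-1.7, 1.0, -41.5, 0], [-1.7, 1.0, -41.5, 0], [-1.7, 1.0, -41.5, 0], [-1.7, 1.0, -41.5, 0]]
```

arm_command([
  [[-2, 0, -30, 0], [-2, 0, -40, 0], [-2, 1, -40, 0], [-2, 1, -40, 0], [-2, 1, -40, 0], [-2, 1, -40, 0], [-2, 1, -40, 0], [-2, 1, -40, 0], [-2, 1, -40, 0], [-2, 1, -40, 0]],
])

```text
t: 3.0
tcp_pos: [0.4358, 0.2326, 0.3614]
tool_rot: [0.5, 0.5, -0.5, 0.5]
force: [1.5, 0.2, -0.7]
finger_gap: 1.001
```

arm_command([
  [[0, 0, -20, 0], [0, 0, -20, 0], [0, 0, 0, 0], [0, 0, 0, 0]],
])

```text
t: 3.4
tcp_pos: [0.4355, 0.2711, 0.361]
tool_rot: [0.499, 0.5, -0.5, 0.5]
force: [-0.3, -1.1, -0.5]
finger_gap: 0.997
```

```bash
python3 - <<'E'
from h import *
p,M,s=tool(); print(p,s['t'],s['q'])
save('wrist','w2.png')
E
```

```text
[0.43549248 0.27112326 0.36095933] 3.4 [ 3.39197935e-01  2.38607148e-01  1.52731567e+00 -7.78472113e-04
  1.37643616e+00  1.90958662e+00]
```

View pics/w2.png

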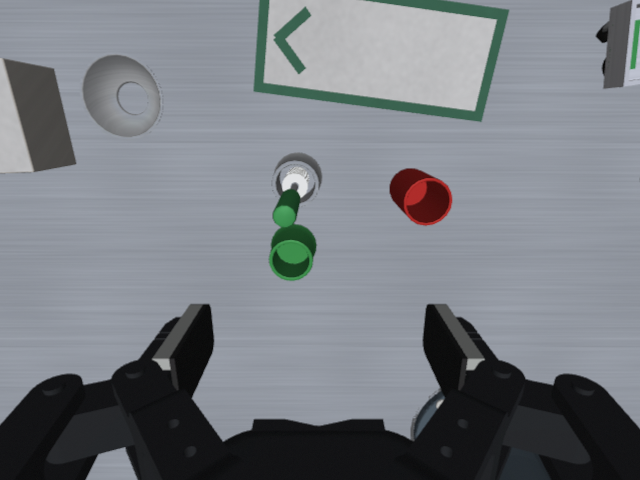

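```bash
python3 - <<'E'
from h import *
g=lambda u,v,z:print(np.round(pix2w('wrist',u,v,z),4))
g(284,216,.216);g(296,181,.06);g(428,201,.095);g(291,259,.06)
for c in [(264,-10),(508,10),(481,121),(254,92)]: g(*c,0)
E
```

```text
[0.4393 0.2984 0.216 ]
[0.4425 0.2975 0.06  ]
[0.4254 0.1453 0.095 ]
[0.3408 0.3058 0.06  ]
[0.6603 0.335  0.    ]
[0.6396 0.0413 0.    ]
[0.5118 0.0564 0.    ]
[0.5473 0.3529 0.    ]
```

The brush handle top is at (284,216), the steel stand rim at (296,181) and the green look-alike at (291,259). The handle is over the steel stand at about (0.440, 0.298).

arm_command([
  [[0, 4, -13, 0], [0, 0, -13, 0], [30, 0, 0, 0], [35, 0, 0, 0], [35, 0, 0, 0], [35, 0, 0, 0], [30, 0, 0, 0], [20, 0, 0, 0], [4, 0, 0, 0], [0, 0, 0, 0]],
])

```text
t: 4.45
tcp_pos: [0.4391, 0.2982, 0.1719]
tool_rot: [0.5, 0.5, -0.5, 0.5]
force: [0.0, 0.3, -0.6]
finger_gap: 1.0
```

arm_command([
  [[0, 0, 0, 0], [0, 0, 0, 0], [0, 0, 0, 0], [0, 0, 0, 0], [0, 0, 0, 0], [0, 0, 0, 0], [0, 0, 0, 0], [0, 0, 0, 0]],
], jaw=0, force=60)

```text
t: 5.25
tcp_pos: [0.4395, 0.2982, 0.1731]
tool_rot: [0.5, 0.5, -0.499, 0.5]
force: [-0.5, 0.9, 6.5]
finger_gap: 0.217
```

```bash
python3 - <<'E'
from h import *
p,M,s=tool(); print(p,s['t'],s['force'],s['finger_gap'])
save('wrist','w3.png',scale=0.75);save('side','s3.png',crop=(300,220,460,400),scale=2.7)
a=cv2.imread('pics/w3.png');b=cv2.imread('pics/s3.png')[:,:310]
h=360;b=cv2.resize(b,(int(b.shape[1]*h/b.shape[0]),h));cv2.imwrite('pics/c3.png',np.hstack([a,b]))
E
```

```text
[0.43952762 0.298152   0.17306107] 5.25 [-0.52508722  0.90679366  6.48122383] 0.2171618777178271
```

View pics/c3.png

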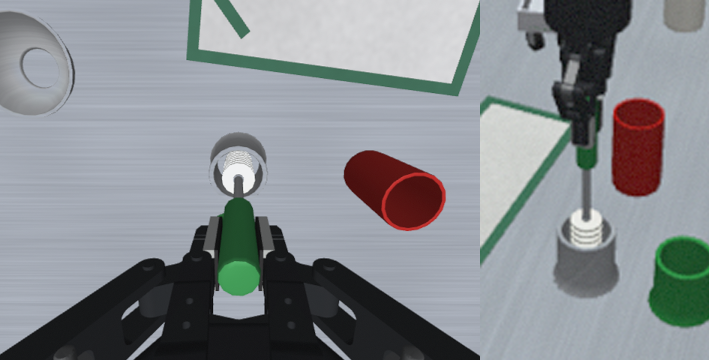

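arm_command([
  [[-30, 0, 0, 0], [-40, 0, 0, 0], [-40, 0, 0, 0], [-30, 0, 0, 0], [-10, 0, 20, 0], [0, 0, 40, 0], [0, 0, 40, 0], [0, 0, 40, 0], [0, 0, 40, 0], [0, 0, 40, 0]],
])

```text
t: 6.35
tcp_pos: [0.4383, 0.0763, 0.3218]
tool_rot: [0.499, 0.501, -0.5, 0.5]
force: [0.5, -0.1, -0.9]
finger_gap: 0.216
```

arm_command([
  [[0, 0, 40, 0], [0, 0, 40, 0], [0, 0, 40, 0], [0, 0, 40, 0], [0, 0, 40, 0], [0, 0, 25, 0], [0, 0, 10, 0], [0, 0, 0, 0], [0, 0, 0, 0]],
])

```text
t: 7.25
tcp_pos: [0.4388, -0.156, 0.3219]
tool_rot: [0.5, 0.501, -0.5, 0.5]
force: [-0.4, 0.1, -1.4]
finger_gap: 0.22
```

```bash
python3 - <<'E'
from h import *
p,M,s=tool(); print(p,s['t'],s['force'],s['finger_gap'])
save('wrist','w4.png');
E
```

```text
[ 0.43884979 -0.1559689   0.32187976] 7.25 [-0.39823352  0.13316302 -1.36081763] 0.21987934392251726
```

View pics/w4.png

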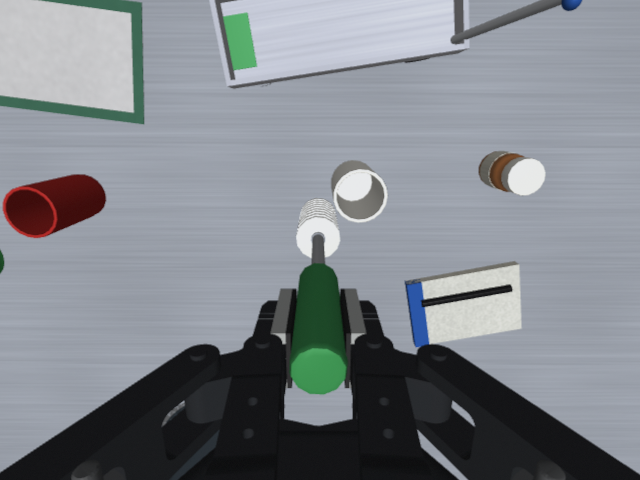

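```bash
python3 - <<'E'
from h import *
print(pix2w('wrist',359.5,195,.095),pix2w('wrist',317,239,.155+.07), pix2w('wrist',318,371,.378))
E
```

```text
[ 0.44360573 -0.19779047  0.095     ] [ 0.43890986 -0.15477267  0.225     ] [ 0.45033469 -0.15567677  0.378     ]
```

The white rim is centred at (359,195), which gives (0.444, -0.198) and agrees with the earlier measurement. The brush hangs true, so I'm going in.

arm_command([
  [[0, 5, 22, 0], [0, 0, 20, 0], [0, 0, 0, 0], [30, 0, 0, 0], [30, 0, 0, 0], [30, 0, 0, 0], [30, 0, 0, 0], [15, 0, 0, 0], [9, 0, 0, 0], [0, 0, 0, 0]],
])

```text
t: 8.3
tcp_pos: [0.4439, -0.1976, 0.1775]
tool_rot: [0.499, 0.502, -0.499, 0.5]
force: [-0.6, 0.3, -0.8]
finger_gap: 0.22
```

```bash
python3 - <<'E'
from h import *
save('wrist','w5.png'); save('side','s5.png',crop=(340,150,460,260),scale=2)
E
```

```text
(no output)
```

Step down gently until contact shows.

arm_command([
  [[3, 0, 0, 0], [2, 0, 0, 0], [2, 0, 0, 0], [0, 0, 0, 0]],
])

```text
t: 8.8
tcp_pos: [0.4448, -0.1995, 0.1721]
tool_rot: [0.5, 0.5, -0.5, 0.501]
force: [-0.9, 0.5, 4.1]
finger_gap: 0.217
```

arm_command([
  [[-25, 0, 0, 0], [-30, 0, 0, 0], [-25, 0, 0, 0], [-9, 0, 0, 0], [0, 0, 0, 0], [25, 0, 0, 0], [30, 0, 0, 0], [20, 0, 0, 0], [8, 0, 0, 0], [0, 0, 0, 0]],
])

```text
t: 9.8
tcp_pos: [0.4431, -0.1983, 0.1754]
tool_rot: [0.5, 0.502, -0.5, 0.498]
force: [0.5, 0.4, -0.2]
finger_gap: 0.217
```

arm_command([
  [[4, 0, 0, 0], [3, 0, 0, 0], [0, 0, 0, 0]],
])

```text
t: 10.1
tcp_pos: [0.4453, -0.1998, 0.172]
tool_rot: [0.5, 0.499, -0.5, 0.501]
force: [-1.0, 0.5, 5.0]
finger_gap: 0.215
```

arm_command([
  [[-30, 0, 0, 0], [-40, 0, 0, 0], [-40, 0, 0, 0], [-40, 0, 0, 0], [0, -5, -30, 0], [0, -5, -40, 0], [0, -5, -40, 0], [0, 0, -40, 0], [0, 0, -40, 0], [0, 0, -40, 0]],
])

```text
t: 11.1
tcp_pos: [0.4291, 0.0323, 0.3213]
tool_rot: [0.5, 0.499, -0.499, 0.501]
force: [1.2, -0.1, -0.2]
finger_gap: 0.218
```

arm_command([
  [[0, 0, -40, 0], [0, 0, -20, 0], [0, 0, -10, 0], [0, 0, 0, 0], [0, 0, 0, 0]],
])

```text
t: 11.6
tcp_pos: [0.4293, 0.1001, 0.3205]
tool_rot: [0.5, 0.5, -0.5, 0.501]
force: [0.3, -0.4, -0.7]
finger_gap: 0.22
```

```bash
python3 - <<'E'
from h import *
p,M,s=tool(); print(p,s['t'],s['force'],s['finger_gap'],w2pix('wrist',[.425,.145,.095]))
save('wrist','w6.png'); im=cv2.imread('pics/w6.png')
h=cv2.cvtColor(im,cv2.COLOR_BGR2HSV); m=((h[...,0]<8)|(h[...,0]>172))&(h[...,1]>150)
# brighter rim ring
n,l,st,c=cv2.connectedComponentsWithStats((m&(h[...,2]>175)).astype(np.uint8)); print([ (s_,np.round(cc)) for s_,cc in zip(st.tolist(),c) if s_[4]>50])
n,l,st,c=cv2.connectedComponentsWithStats(m.astype(np.uint8)); print([ (s_,np.round(cc)) for s_,cc in zip(st.tolist(),c) if s_[4]>200])
E
```

```text
[0.42928167 0.1001295  0.3205417 ] 11.6 [ 0.26596743 -0.4490805  -0.73707545] 0.21981489606173127 (np.float64(274.3638340196029), np.float64(204.03700568078017))
[([0, 0, 640, 480, 306256], array([320., 240.])), ([248, 179, 52, 51, 944], array([277., 197.]))]
[([0, 0, 640, 480, 304597], array([320., 240.])), ([248, 169, 55, 61, 2603], array([276., 199.]))]
```

View pics/w6.png

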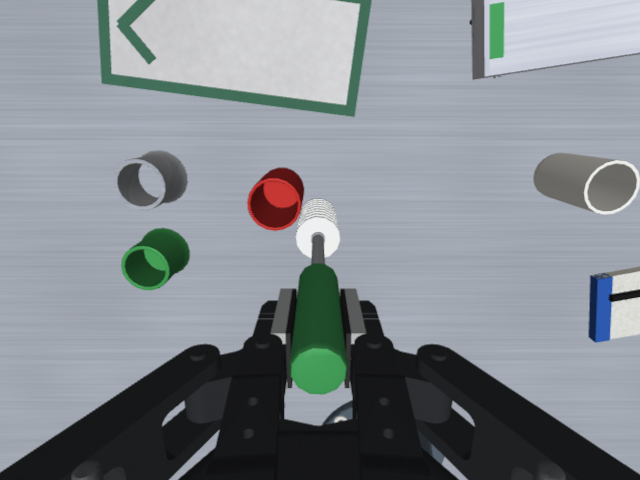

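The red rim is at (274,204), exactly where (0.425, 0.145) predicts.

arm_command([
  [[0, -4, -22, 0], [0, 0, -23, 0], [0, 0, 0, 0], [30, 0, 0, 0], [30, 0, 0, 0], [30, 0, 0, 0], [30, 0, 0, 0], [15, 0, 0, 0], [8, 0, 0, 0], [0, 0, 0, 0]],
])

```text
t: 12.65
tcp_pos: [0.4251, 0.1447, 0.1766]
tool_rot: [-0.5, -0.5, 0.501, -0.5]
force: [0.4, 0.5, -1.3]
finger_gap: 0.217
```

arm_command([
  [[4, 0, 0, 0], [2, 0, 0, 0], [2, 0, 0, 0], [0, 0, 0, 0]],
])

```text
t: 13.05
tcp_pos: [0.4268, 0.1459, 0.172]
tool_rot: [0.501, 0.499, -0.498, 0.501]
force: [-2.1, -1.1, 14.9]
finger_gap: 0.212
```

Bottom contact at 15 N. Now up to the rim and down again.

arm_command([
  [[-25, 0, 0, 0], [-30, 0, 0, 0], [-25, 0, 0, 0], [-10, 0, 0, 0], [0, 0, 0, 0], [25, 0, 0, 0], [30, 0, 0, 0], [20, 0, 0, 0], [8, 0, 0, 0], [0, 0, 0, 0]],
])

```text
t: 14.05
tcp_pos: [0.4237, 0.1456, 0.1746]
tool_rot: [0.499, 0.501, -0.501, 0.499]
force: [0.1, 0.0, -0.5]
finger_gap: 0.218
```

arm_command([
  [[4, 0, 0, 0], [2, 0, 0, 0], [0, 0, 0, 0]],
])

```text
t: 14.35
tcp_pos: [0.4263, 0.1459, 0.172]
tool_rot: [0.501, 0.499, -0.499, 0.501]
force: [-0.4, 0.0, 6.3]
finger_gap: 0.221
```

arm_command([
  [[-30, 0, 0, 0], [-40, 0, 0, 0], [-40, 0, 0, 0], [-40, 0, 0, 0], [0, 4, -35, 0], [0, 5, -40, 0], [0, 5, -40, 0], [0, 0, -37, 0], [0, 0, 0, 0], [0, 0, 0, 0]],
])

```text
t: 15.35
tcp_pos: [0.4386, 0.2983, 0.3207]
tool_rot: [0.499, 0.5, -0.499, 0.501]
force: [0.2, 0.2, -1.3]
finger_gap: 0.22
```

```bash
python3 - <<'E'
from h import *
p,M,s=tool(); print(p,s['t'],s['force'],s['finger_gap'])
save('wrist','w7.png',crop=(180,120,460,400),scale=2)
E
```

```text
[0.43861836 0.2982511  0.32068777] 15.35 [ 0.1588138   0.22446556 -1.27370968] 0.22013411406597208
```

View pics/w7.png

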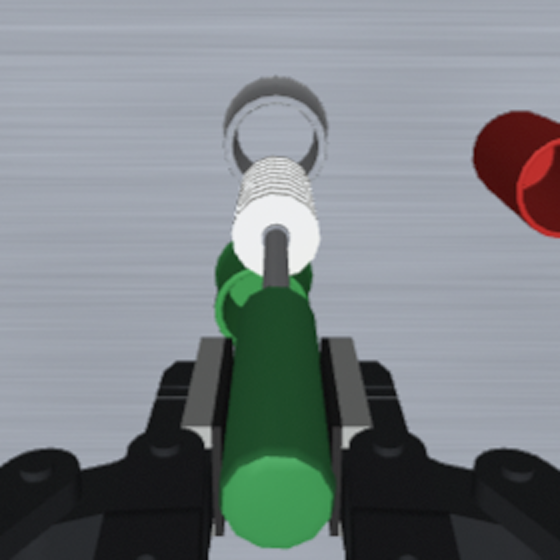

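```bash
python3 - <<'E'
from h import *
print(pix2w('wrist',317.8,193,.06))
E
```

```text
[0.43900476 0.29768658 0.06      ]
```

arm_command([
  [[10, 2, 0, 0], [35, 0, 0, 0], [35, 0, 0, 0], [35, 0, 0, 0], [15, 0, 0, 0], [8, 0, 0, 0], [5, 0, 0, 0], [3, 0, 0, 0], [0, 0, 0, 0]],
])

```text
t: 16.3
tcp_pos: [0.4415, 0.2977, 0.1748]
tool_rot: [0.5, 0.5, -0.499, 0.5]
force: [0.3, 0.2, -1.4]
finger_gap: 0.214
```

arm_command([
  [[2, 0, 0, 0], [0, 0, 0, 0], [0, 0, 0, 0]],
])

```text
t: 16.6
tcp_pos: [0.4416, 0.2982, 0.1731]
tool_rot: [0.5, 0.5, -0.499, 0.501]
force: [0.5, -0.8, 1.7]
finger_gap: 0.219
```

arm_command([
  [[0, 0, 0, 0], [0, 0, 0, 0], [0, 0, 0, 0], [0, 0, 0, 0], [0, 0, 0, 0], [0, 0, 0, 0], [0, 0, 0, 0]],
], jaw=100)

```text
t: 17.3
tcp_pos: [0.4409, 0.2978, 0.1723]
tool_rot: [0.5, 0.5, -0.5, 0.5]
force: [-1.4, -0.6, -0.1]
finger_gap: 1.0
```

arm_command([
  [[-30, 0, 0, 0], [-40, 0, 0, 0], [-40, 0, 0, 0], [-40, 0, 0, 0], [0, 0, 20, 0], [0, 0, 30, 0], [0, 0, 30, 0], [0, 0, 20, 0], [0, 0, 0, 0], [0, 0, 0, 0]],
])

```text
t: 18.3
tcp_pos: [0.4411, 0.1979, 0.3224]
tool_rot: [0.5, 0.5, -0.5, 0.5]
force: [0.7, 0.3, 0.5]
finger_gap: 1.003
```

```bash
python3 - <<'E'
from h import *
p,M,s=tool(); print(p,s['t'],s['force'],s['finger_gap'])
save('wrist','w8.png'); save('side','s8.png',crop=(300,110,460,400),scale=480/290)
cv2.imwrite('pics/c8.png',np.hstack([cv2.imread('pics/w8.png')[:,100:],cv2.imread('pics/s8.png')[:,:260]]))
E
```

```text
[0.44111967 0.1978512  0.32240909] 18.3 [0.70018977 0.2642623  0.53341114] 1.0030608891468182
```

View pics/c8.png

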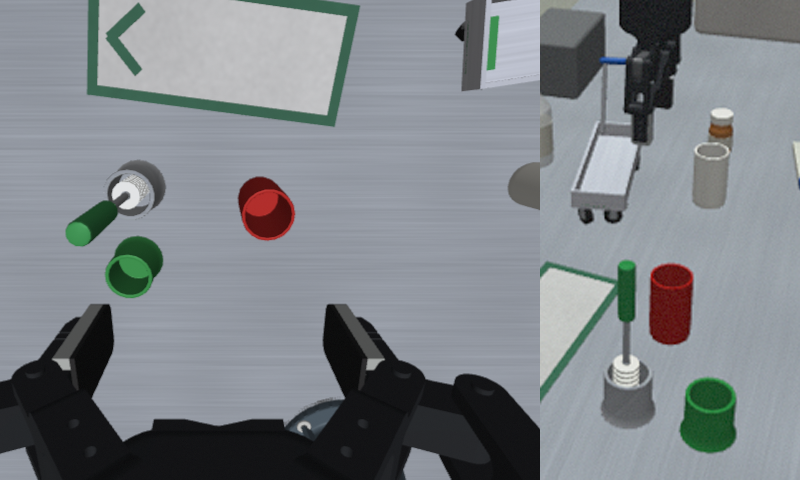

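The brush stands upright in the steel stand and the green pot is untouched. Next I'll measure the red cup.

```bash
cat >> h.py <<'E'
def redrim(im,z=.095):
    h=cv2.cvtColor(im,cv2.COLOR_BGR2HSV); m=((h[...,0]<8)|(h[...,0]>172))&(h[...,1]>150)
    n,l,st,c=cv2.connectedComponentsWithStats((m&(h[...,2]>175)).astype(np.uint8)); i=1+np.argmax(st[1:,4]); b=st[i]
    return b[0]+b[2]/2-.5,b[1]+b[3]/2-.5,b
E
python3 - <<'E'
from h import *
u,v,b=redrim(cv2.imread('pics/w8.png')); print(u,v,b); P=pix2w('wrist',367,212,.095);print(P,pix2w('wrist',u,v,.095))
go([.425,.1455,.05])
E
```

```text
361.5 204.0 [347 193  30  23 466]
[0.42799735 0.14770711 0.095     ] [0.43649079 0.15376111 0.095     ]
z-heading -89.9 total [272.3 -16.2  53.1] 7 turn None [[38.9, -2.3, 7.6, 0], [38.9, -2.3, 7.6, 0], [38.9, -2.3, 7.6, 0], [38.9, -2.3, 7.6, 0], [38.9, -2.3, 7.6, 0], [38.9, -2.3, 7.6, 0], [38.9, -2.3, 7.6, 0]]
```

arm_command([
  [[30, -7, 25, 0], [30, -8, 26, 0], [30, 0, 0, 0], [35, 0, 0, 0], [35, 0, 0, 0], [35, 0, 0, 0], [35, 0, 0, 0], [25, 0, 0, 0], [15, 0, 0, 0], [2, 0, 0, 0]],
])

```text
t: 19.4
tcp_pos: [0.4252, 0.1476, 0.0484]
tool_rot: [0.499, 0.501, -0.5, 0.5]
force: [0.1, 0.2, 0.6]
finger_gap: 0.996
```

arm_command([
  [[0, 0, 0, 0], [0, 0, 0, 0], [0, 0, 0, 0], [0, 0, 0, 0], [0, 0, 0, 0], [0, 0, 0, 0]],
], jaw=40, force=35)

```text
t: 20.0
tcp_pos: [0.4269, 0.147, 0.0512]
tool_rot: [0.501, 0.5, -0.499, 0.501]
force: [-1.3, 1.7, 6.8]
finger_gap: 0.653
```

arm_command([
  [[-25, 0, 0, 0], [-35, 0, 0, 0], [-40, 0, 0, 0], [-40, 0, 0, 0], [-30, 0, 0, 0], [-30, 0, 0, 0], [0, 0, 20, 0], [0, 0, 20, 0], [0, 0, 0, 0], [0, 0, 0, 0]],
])

```text
t: 21.0
tcp_pos: [0.4256, 0.1067, 0.2502]
tool_rot: [-0.5, -0.5, 0.5, -0.5]
force: [0.3, -0.1, -1.1]
finger_gap: 0.654
```

```bash
python3 - <<'E'
from h import *
p,M,s=tool(); print(p,s['t'],s['force'],s['finger_gap'])
save('wrist','w9.png'); save('top','t9.png')
cv2.imwrite('pics/c9.png',np.hstack([cv2.resize(cv2.imread('pics/w9.png'),(400,300)),cv2.resize(cv2.imread('pics/t9.png')[170:350,340:580],(400,300))]))
E
```

```text
[0.4256353  0.10670001 0.25017401] 21.0 [ 0.30089131 -0.10038893 -1.11655374] 0.6544122043789218
```

View pics/c9.png

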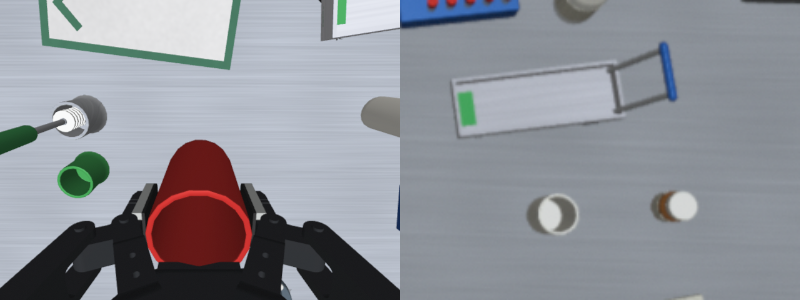

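The red cup is held upright at 55.6 mm, and the caddy and white cup haven't moved. Next I'll fit the caddy pose from the top-view corners.

```bash
cat >> h.py <<'E'
from scipy.optimize import least_squares
def fit(name,model,pix,x0,st=None):
    def f(x):
        c,s_=np.cos(x[2]),np.sin(x[2])
        return np.ravel([np.subtract(w2pix(name,[x[0]+c*m[0]-s_*m[1],x[1]+s_*m[0]+c*m[1],m[2]],st),q) for m,q in zip(model,pix)])
    r=least_squares(f,x0); return r.x,np.round(r.fun.reshape(-1,2),1)
CAD=[[.12,-.042,.072],[.12,.042,.072],[-.12,-.042,.072],[-.12,.042,.072],[-.15,-.04,.175],[-.15,.04,.175]]
BAY=[[.135,-.065,0],[-.165,-.065,0],[-.165,.065,0],[.135,.065,0]]
E
python3 - <<'E'
from h import *
B=[(360+x/4,180+y/4) for x,y in [(43,150),(60,291),(440,106),(460,237),(550,62),(575,200)]]
x,r=fit('top',CAD,B,[.606,-.176,1.7]); print(x,np.degrees(x[2]),r.tolist())
A=[(190+x/3.333,180+y/3.333) for x,y in [(94,72),(473,128),(449,294),(62,236)]]
x,r=fit('top',BAY,A,[.596,.209,1.45]); print('bay',x,np.degrees(x[2]),r.tolist())
E
```

```text
[ 0.60662636 -0.17823579  1.71820256] 98.44575479070221 [[-0.0, 0.3], [0.5, -0.6], [-0.5, -0.8], [0.5, 0.7], [-0.4, -0.4], [-0.1, 0.8]]
bay [0.59649124 0.20990877 1.44628509] 82.86603173891494 [[-0.5, -0.2], [0.5, -0.1], [0.2, 0.2], [-0.2, 0.0]]
```

arm_command([
  [[0, 15, 18, 0], [0, 20, 26, 0], [0, 24, 32, 0], [0, 24, 32, 0], [0, 24, 32, 0], [0, 24, 32, 0], [0, 24, 30, 0], [0, 17, 23, 0], [0, 0, 0, 0], [0, 0, 0, 0]],
])

```text
t: 22.1
tcp_pos: [0.5981, -0.1175, 0.2492]
tool_rot: [0.5, 0.501, -0.5, 0.499]
force: [-0.2, -0.2, -1.4]
finger_gap: 0.654
```

```bash
python3 - <<'E'
from h import *
p,M,s=tool(); print(p,s['t'],s['force'],s['finger_gap'])
save('wrist','w10.png')
for m in CAD[:4]:
    c,q=np.cos(1.718),np.sin(1.718); print(np.round(w2pix('wrist',[.6066+c*m[0]-q*m[1],-.1782+q*m[0]+c*m[1],m[2]])))
E
```

```text
[ 0.59805939 -0.11751865  0.24920679] 22.1 [-0.16189489 -0.23104812 -1.41319634] 0.6543814975633954
[246. 174.]
[264. 262.]
[525. 132.]
[523. 227.]
```

View pics/w10.png

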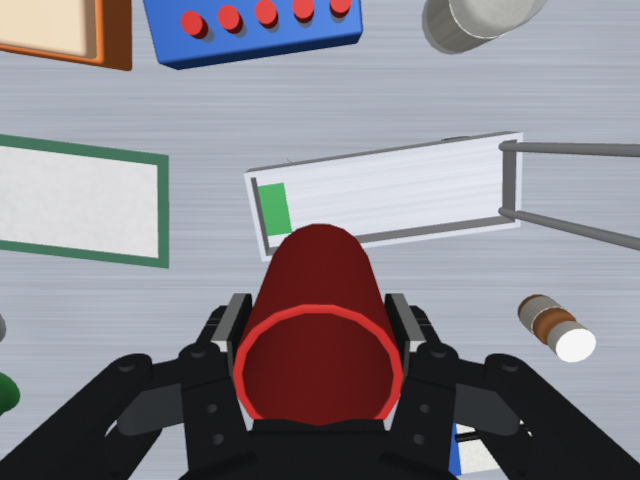

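The tray corners at (246,172), (264,261), (521,132) and (522,225) match the predicted pixels within 4 px. Lowering the cup.

arm_command([
  [[25, 0, 1, 0], [30, 0, 0, 0], [30, 0, 0, 0], [25, 0, 0, 0], [18, 0, 0, 0], [10, 0, 0, 0], [6, 0, 0, 0], [3, 0, 0, 0], [0, 0, 0, 0]],
])

```text
t: 23.05
tcp_pos: [0.5986, -0.1189, 0.1038]
tool_rot: [0.5, 0.5, -0.5, 0.501]
force: [-0.1, -0.1, -1.8]
finger_gap: 0.651
```

arm_command([
  [[2, 0, 0, 0], [1, 0, 0, 0], [0, 0, 0, 0]],
])

```text
t: 23.35
tcp_pos: [0.5984, -0.1192, 0.1007]
tool_rot: [0.5, 0.5, -0.5, 0.5]
force: [-0.2, 0.1, -0.1]
finger_gap: 0.652
```

arm_command([
  [[1.5, 0, 0, 0], [1, 0, 0, 0], [0, 0, 0, 0]],
])

```text
t: 23.65
tcp_pos: [0.5986, -0.1192, 0.0982]
tool_rot: [0.5, 0.5, -0.5, 0.5]
force: [0.3, 0.1, 2.2]
finger_gap: 0.653
```

arm_command([
  [[0, 0, 0, 0], [0, 0, 0, 0], [0, 0, 0, 0], [0, 0, 0, 0], [0, 0, 0, 0]],
], jaw=100)

```text
t: 24.15
tcp_pos: [0.5983, -0.1191, 0.0978]
tool_rot: [0.5, 0.5, -0.5, 0.5]
force: [-0.8, -0.3, 0.5]
finger_gap: 1.003
```

arm_command([
  [[-25, 0, 0, 0], [-35, 0, 0, 0], [-40, 0, 0, 0], [-40, 0, 0, 0], [-20, 0, 0, 0], [0, -30, 10, 0], [0, -40, 20, 0], [0, -40, 20, 0], [0, -30, 15, 0], [0, 0, 0, 0]],
])

```text
t: 25.15
tcp_pos: [0.4547, -0.1847, 0.2577]
tool_rot: [-0.5, -0.5, 0.501, -0.498]
force: [-0.1, 0.1, 0.3]
finger_gap: 1.003
```

```bash
python3 - <<'E'
from h import *
p,M,s=tool(); print(p,s['t'],s['force'],s['finger_gap'])
save('wrist','w11.png')
im=cv2.imread('pics/w11.png')
cv2.imwrite('pics/c11.png',im)
print(w2pix('wrist',[.4436,-.198,.095]),w2pix('wrist',[.598,-.119,.142]))
E
```

```text
[ 0.4547276  -0.1847445   0.25773074] 25.15 [-0.14798773  0.11540119  0.33465894] 1.0033067523389656
(np.float64(333.4998024623851), np.float64(229.9719996777141)) (np.float64(212.2168126421108), np.float64(14.131116701739444))
```

View pics/c11.png

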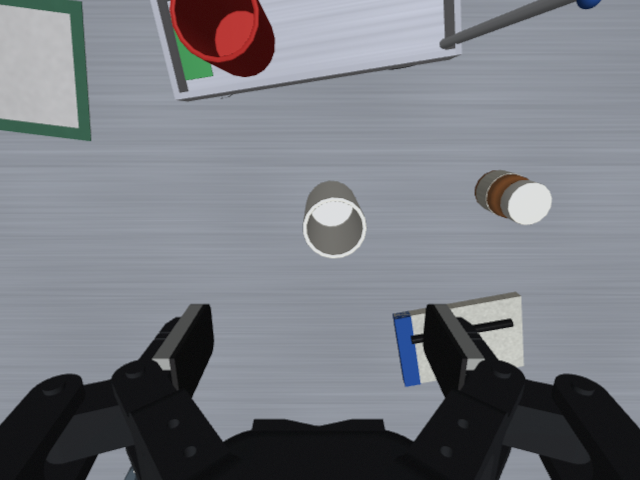

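The red cup stands in the tray and the white rim is at (334,228), as predicted (333,230). Grasping the white cup.

arm_command([
  [[10, -10, 14, 0], [25, 0, 0, 0], [35, 0, 0, 0], [35, 0, 0, 0], [35, 0, 0, 0], [35, 0, 0, 0], [20, 0, 0, 0], [10, 0, 0, 0], [3, 0, 0, 0], [0, 0, 0, 0]],
])

```text
t: 26.2
tcp_pos: [0.4492, -0.1983, 0.0499]
tool_rot: [0.5, 0.5, -0.5, 0.501]
force: [-0.6, -0.5, -0.1]
finger_gap: 1.0
```

arm_command([
  [[0, 0, 0, 0], [0, 0, 0, 0], [0, 0, 0, 0], [0, 0, 0, 0], [0, 0, 0, 0], [0, 0, 0, 0]],
], jaw=40, force=35)

```text
t: 26.8
tcp_pos: [0.4491, -0.1986, 0.0511]
tool_rot: [0.5, 0.499, -0.5, 0.501]
force: [0.3, 0.3, 6.0]
finger_gap: 0.652
```

arm_command([
  [[-25, 0, 0, 0], [-35, 0, 0, 0], [-40, 0, 0, 0], [-40, 0, 0, 0], [-30, 0, 0, 0], [-10, 0, 0, 0], [0, 0, 0, 0]],
])

```text
t: 27.5
tcp_pos: [0.4488, -0.1985, 0.231]
tool_rot: [0.5, 0.499, -0.5, 0.501]
force: [0.1, -0.6, -2.0]
finger_gap: 0.647
```

```bash
python3 - <<'E'
from h import *
save('top','t12.png')
im=cv2.imread('pics/t12.png'); h=cv2.cvtColor(im,cv2.COLOR_BGR2HSV)
def comp(im,lo,hi,mn=60):
    m=cv2.inRange(cv2.cvtColor(im,cv2.COLOR_BGR2HSV),lo,hi); n,l,st,c=cv2.connectedComponentsWithStats(m)
    return [(s.tolist(),np.round(q,1).tolist()) for s,q in zip(st[1:],c[1:]) if s[4]>mn]
for f in('full_top0.png','t12.png'):
    im=cv2.imread('pics/'+f); print(f,'blue',comp(im,(105,150,60),(125,255,255)),'green',comp(im,(55,150,100),(75,255,255)))
go([.614,-.2277,.22])
E
```

```text
full_top0.png blue [([455, 147, 13, 12, 121], [460.9, 152.4]), ([338, 151, 73, 35, 1385], [371.6, 169.4]), ([496, 196, 10, 34, 150], [500.5, 212.6]), ([21, 251, 50, 16, 743], [45.4, 258.4]), ([460, 357, 16, 43, 337], [467.8, 377.9])] green [([206, 325, 23, 24, 329], [218.8, 336.1])]
t12.png blue [([455, 147, 13, 12, 121], [460.9, 152.4]), ([338, 151, 73, 35, 1384], [371.7, 169.4]), ([496, 196, 10, 34, 151], [500.5, 212.6]), ([21, 251, 50, 16, 743], [45.4, 258.4])] green [([207, 325, 22, 24, 338], [219.1, 336.2])]
z-heading -90.0 total [  9.5 166.1  29.9] 4 turn None [[2.4, 41.5, 7.5, 0], [2.4, 41.5, 7.5, 0], [2.4, 41.5, 7.5, 0], [2.4, 41.5, 7.5, 0]]
```

arm_command([
  [[0, 20, 4, 0], [0, 32, 5, 0], [0, 36, 6, 0], [0, 36, 6, 0], [0, 28, 5, 0], [0, 16, 3, 0], [10, 0, 0, 0], [0, 0, 0, 0]],
])

```text
t: 28.35
tcp_pos: [0.6135, -0.2256, 0.215]
tool_rot: [0.499, 0.504, -0.501, 0.497]
force: [0.2, 0.3, -2.2]
finger_gap: 0.652
```

```bash
python3 - <<'E'
from h import *
p,M,s=tool(); print(p,s['t'],s['force'],s['finger_gap'])
save('wrist','w13.png')
for m in CAD[:4]+[[.06,0,.142]]:
    c,q=np.cos(1.718),np.sin(1.718); print(np.round(w2pix('wrist',[.6066+c*m[0]-q*m[1],-.1782+q*m[0]+c*m[1],m[2]])))
im=cv2.imread('pics/w13.png');print(redrim(im))
E
```

```text
[ 0.61354077 -0.22561754  0.21501772] 28.35 [ 0.24926129  0.32431845 -2.17785968] 0.6517001962307397
[103. 199.]
[135. 292.]
[404. 154.]
[411. 256.]
[153. 272.]
(np.float64(155.0), np.float64(273.0), array([113, 235,  85,  77, 814], dtype=int32))
```

View pics/w13.png

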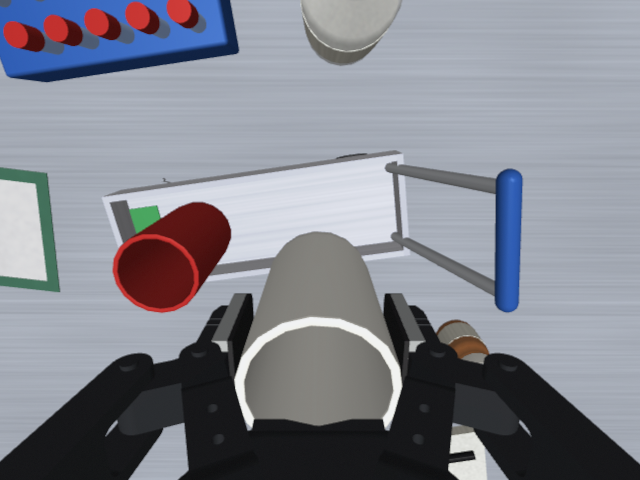

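The red cup stands in the tray at the predicted spot and the tray hasn't moved. Lowering the white cup.

arm_command([
  [[20, 3, 1, 0], [30, 0, 0, 0], [30, 0, 0, 0], [16, 0, 0, 0], [10, 0, 0, 0], [6, 0, 0, 0], [2, 0, 0, 0], [0, 0, 0, 0]],
])

```text
t: 29.2
tcp_pos: [0.6196, -0.2283, 0.1065]
tool_rot: [0.5, 0.5, -0.5, 0.501]
force: [-0.5, -0.3, -0.9]
finger_gap: 0.648
```

arm_command([
  [[1, 0, 0, 0], [1, 0, 0, 0], [0, 0, 0, 0]],
])

```text
t: 29.5
tcp_pos: [0.6196, -0.2281, 0.1042]
tool_rot: [0.5, 0.5, -0.5, 0.5]
force: [0.2, 0.1, -2.4]
finger_gap: 0.648
```

arm_command([
  [[2, 0, 0, 0], [2, 0, 0, 0], [1, 0, 0, 0], [1, 0, 0, 0], [0, 0, 0, 0]],
])

```text
t: 30.0
tcp_pos: [0.6194, -0.2281, 0.0981]
tool_rot: [0.5, 0.5, -0.5, 0.5]
force: [-0.9, 0.1, 0.7]
finger_gap: 0.649
```

arm_command([
  [[0.5, 0, 0, 0], [0, 0, 0, 0]],
])

```text
t: 30.2
tcp_pos: [0.6195, -0.2282, 0.098]
tool_rot: [0.5, 0.5, -0.5, 0.5]
force: [-1.2, 1.2, 5.3]
finger_gap: 0.65
```

arm_command([
  [[0, 0, 0, 0], [0, 0, 0, 0], [0, 0, 0, 0], [0, 0, 0, 0], [0, 0, 0, 0]],
], jaw=100)

```text
t: 30.7
tcp_pos: [0.6194, -0.228, 0.0971]
tool_rot: [0.5, 0.5, -0.5, 0.5]
force: [0.5, -0.6, -0.1]
finger_gap: 0.999
```

arm_command([
  [[-25, 0, 0, 0], [-35, 0, 0, 0], [-40, 0, 0, 0], [-40, 0, 0, 0], [-40, 0, 0, 0], [-25, 0, 10, 0], [0, 0, 15, 0], [0, 0, 0, 0], [0, 0, 0, 0]],
])

```text
t: 31.6
tcp_pos: [0.6183, -0.2528, 0.2999]
tool_rot: [0.5, 0.502, -0.5, 0.498]
force: [0.0, 0.1, -0.5]
finger_gap: 1.001
```

```bash
cat >> h.py <<'E'
def comp(im,lo,hi,mn=60):
    m=cv2.inRange(cv2.cvtColor(im,cv2.COLOR_BGR2HSV),lo,hi); n,l,st,c=cv2.connectedComponentsWithStats(m)
    return [(s.tolist(),np.round(q,1).tolist()) for s,q in zip(st[1:],c[1:]) if s[4]>mn],l
E
python3 - <<'E'
from h import *
p,M,s=tool(); print(p,s['t'],s['force'],s['finger_gap'])
save('wrist','w14.png'); im=cv2.imread('pics/w14.png')
print('blue',comp(im,(100,130,40),(125,255,255),150)[0],'\nred',redrim(im))
for m in CAD[4:]+[[-.15,0,.175],[.06,0,.142],[-.05,0,.142]]:
    c,q=np.cos(1.718),np.sin(1.718); print(np.round(w2pix('wrist',[.6066+c*m[0]-q*m[1],-.1782+q*m[0]+c*m[1],m[2]])))
E
```

```text
[ 0.61826304 -0.25277765  0.29993232] 31.6 [ 0.04952484  0.06320764 -0.52411475] 1.0011448283439106
blue [([31, 0, 199, 95, 9949], [136.4, 47.6]), ([286, 0, 43, 35, 1222], [307.3, 14.4]), ([405, 161, 20, 102, 1501], [414.8, 210.4]), ([335, 401, 16, 21, 243], [342.8, 411.0])] 
red (np.float64(183.5), np.float64(43.5), array([176,  35,  16,  18, 236], dtype=int32))
[414. 161.]
[420. 263.]
[417. 214.]
[165. 239.]
[290. 221.]
```

```bash
python3 - <<'E'
from h import *
im=cv2.imread('pics/w14.png'); l=comp(im,(100,130,40),(125,255,255),150)[1]
m=(l==l[210,415]); ys,xs=np.nonzero(m); 
top=xs[ys<=163].mean(),161.5; bot=xs[ys>=260].mean(),262
a,b=pix2w('wrist',*top,.178),pix2w('wrist',*bot,.178); c=pix2w('wrist',414.8,210.4,.178)
print(a,b,(a+b)/2,c,np.degrees(np.arctan2(*(a-b)[:2][::-1]))+90)
go([*c[:2],.25],yaw=98.45)
E
```

```text
[ 0.66792688 -0.31924012  0.178     ] [ 0.59098019 -0.3292685   0.178     ] [ 0.62945353 -0.32425431  0.178     ] [ 0.63217659 -0.3237645   0.178     ] 97.42544702848726
z-heading -90.0 total [49.5  3.5 72.8] 2 turn -8.4 [[0, 0, 0, np.float64(-0.0736)], [0, 0, 0, np.float64(-0.0736)], [24.7, 1.7, 36.4, 0], [24.7, 1.7, 36.4, 0]]
```

arm_command([
  [[0, 0, 0, -0.07], [0, 0, 0, -0.073], [0, 1, 20, 0], [0, 1, 30, 0], [0, 0, 22, 0], [20, 0, 0, 0], [20, 0, 0, 0], [10, 0, 0, 0], [0, 0, 0, 0], [0, 0, 0, 0]],
])

```text
t: 32.65
tcp_pos: [0.6319, -0.3236, 0.252]
tool_rot: [0.463, 0.535, -0.463, 0.534]
force: [0.3, -0.4, 0.5]
finger_gap: 0.997
```

```bash
python3 - <<'E'
from h import *
p,M,s=tool(); print(p,s['t'],s['force'],s['q'])
save('wrist','w15.png'); im=cv2.imread('pics/w15.png'); print(w2pix('wrist',[.63,-.3245,.178]))
bl,l=comp(im,(100,130,40),(125,255,255),150); print(bl)
for b,c in bl:
    if b[0]<330<b[0]+b[2]:
        m=(l==l[int(c[1]),int(c[0])]);ys,xs=np.nonzero(m); e=[pix2w('wrist',xs[k].mean(),ys[k].mean(),.178) for k in (ys<=ys.min()+2,ys>=ys.max()-2)]
        print(e,sum(e)/2,pix2w('wrist',*c,.178),np.degrees(np.arctan2(*(e[0]-e[1])[:2][::-1]))+90)
go([.63,-.3245,.157],yaw=98.4)
E
```

```text
[ 0.63187022 -0.32359436  0.25200811] 32.65 [ 0.33248637 -0.3518349   0.54627644] [-6.30344408e-01  6.29591875e-01  1.17221596e+00  1.08621238e-04
  1.34052278e+00  7.96146970e-01]
(np.float64(318.4353206714331), np.float64(253.57483752261052))
[([0, 0, 163, 56, 5776], [92.5, 32.6]), ([186, 0, 55, 25, 960], [215.3, 9.5]), ([312, 192, 18, 118, 2007], [320.3, 249.6])]
z-heading -81.7 total [95.9 -2.4  0.2] 3 turn -0.1 [[0, 0, 0, np.float64(-0.0023)], [32.0, -0.8, 0.1, 0], [32.0, -0.8, 0.1, 0], [32.0, -0.8, 0.1, 0]]
```

arm_command([
  [[20, 0, 0, 0], [25, 0, 0, 0], [25, 0, 0, 0], [15, 0, 0, 0], [8, 0, 0, 0], [2, 0, 0, 0], [0, 0, 0, 0]],
])

```text
t: 33.4
tcp_pos: [0.6323, -0.3244, 0.1582]
tool_rot: [0.463, 0.534, -0.463, 0.535]
force: [0.4, 0.5, -0.4]
finger_gap: 1.001
```

arm_command([
  [[0, 0, 0, 0], [0, 0, 0, 0], [0, 0, 0, 0], [0, 0, 0, 0], [0, 0, 0, 0], [0, 0, 0, 0], [0, 0, 0, 0]],
], jaw=0, force=50)

```text
t: 34.1
tcp_pos: [0.6319, -0.3241, 0.1576]
tool_rot: [0.463, 0.534, -0.463, 0.535]
force: [-0.4, -0.5, 1.6]
finger_gap: 0.12
```

```bash
python3 - <<'E'
from h import *
p,M,s=tool(); print(p,s['t'],s['force'],s['finger_gap'],np.degrees(np.arctan2(M[1,2],M[0,2])))
save('top','t16.png');im=cv2.imread('pics/t16.png')
print(redrim(im), pix2w('top',*redrim(im)[:2],.142))
save('side','s16.png',crop=(290,120,450,260),scale=3)
E
```

```text
[ 0.63190653 -0.32414846  0.15763396] 34.1 [-0.3863032  -0.47570203  1.6446999 ] 0.1201426368783449 -81.76220992669316
(np.float64(397.5), np.float64(230.5), array([391, 224,  14,  14, 121], dtype=int32)) [ 0.58953832 -0.10749169  0.142     ]
```

The bar is held (gap 10 mm, small forces). First 80 mm straight ahead.

arm_command([
  [[0, 0, -3, 0], [0, 0, -6, 0], [0, 0, -9, 0], [0, 0, -11, 0], [0, 0, -12, 0], [0, 0, -12, 0], [0, 0, -11, 0], [0, 0, -9, 0], [0, 0, -5, 0], [0, 0, -2, 0]],
])

```text
t: 35.2
tcp_pos: [0.6203, -0.2439, 0.1576]
tool_rot: [0.463, 0.535, -0.463, 0.535]
force: [-0.2, 0.4, 3.9]
finger_gap: 0.12
```

```bash
cat >> h.py <<'E'
def ccaddy(M): return np.arctan2(M[1,2],M[0,2])+np.pi
def tip(f):
    save('wrist',f)
E
python3 - <<'E'
from h import *
p,M,s=tool(); print(p,s['t'],s['force'],s['ft_torque'],s['finger_gap'],np.degrees(ccaddy(M)),np.round(M[2],4))
save('wrist','w17.png'); save('top','t17.png'); save('side','s17.png')
# assumed caddy from grip; predicted tray front corners in top and wrist
th=ccaddy(M); 
for e in (0,.004):
  c,q=np.cos(th),np.sin(th); O=p[:2]+np.array([c*.15-q*e,q*.15+c*e])
  print(O,[np.round(w2pix('wrist',[O[0]+c*m[0]-q*m[1],O[1]+q*m[0]+c*m[1],m[2]])).tolist() for m in CAD[:2]+[[-.15,-.04,.175],[-.15,.04,.175]]])
im=cv2.imread('pics/w17.png'); print('rack/blue',comp(im,(100,130,40),(125,255,255),60)[0]); print('green',comp(im,(55,130,90),(75,255,255))[0]); print(redrim(im))
a=im; b=cv2.resize(cv2.imread('pics/t17.png')[150:350,180:540],(640,356)); 
E
```

```text
[ 0.62028834 -0.24394013  0.15759689] 35.2 [-0.17473095  0.36505082  3.89830671] [-0.04339763 -0.03880356  0.01537894] 0.12028767065268808 98.27871104453484 [-1.e+00  2.e-04 -2.e-04]
[ 0.59869006 -0.09550323] [[-115.0, 181.0], [-71.0, 302.0], [316.0, 233.0], [316.0, 413.0]]
[ 0.59473174 -0.09607918] [[-112.0, 187.0], [-69.0, 307.0], [316.0, 244.0], [316.0, 420.0]]
rack/blue [([0, 0, 222, 35, 7462], [111.7, 16.4]), ([302, 240, 33, 181, 5076], [318.0, 327.4])]
green []Traceback (most recent call last):
  File "<stdin>", line 9, in <module>
  File "h.py", line 39, in redrim
    n,l,st,c=cv2.connectedComponentsWithStats((m&(h[...,2]>175)).astype(np.uint8)); i=1+np.argmax(st[1:,4]); b=st[i]
                                                                                        ~~~~~~~~~^^^^^^^^^^
    return _wrapfunc(a, 'argmax', axis=axis, out=out, **kwds)
    return bound(*args, **kwds)
ValueError: attempt to get argmax of an empty sequence
```

```bash
cat > plan.py <<'E'
from h import *
def plan(O,th,bay,e,ds=.011,hold=.0,up=.05,down=.12,fin=.065):
    """rows from present pose to the bay; path of the rear axle: hold heading, ramp to m, keep, ramp to the bay's heading, straight fin"""
    u=lambda a:np.array([np.cos(a),np.sin(a)]); n=lambda a:np.array([-np.sin(a),np.cos(a)])
    A0=O-.085*u(th); A1=np.array(bay[:2])-.085*u(bay[2]); p0=th-bay[2]; D=A1-A0
    def psi(s,m,L): return np.interp(s,[0,hold,hold+up,L-fin-down,L-fin,L],[p0,p0,m,m,0,0])
    def sim(x,N=2000):
        s=np.linspace(0,x[1],N); a=bay[2]+psi(s,*x); X=np.cumsum((np.c_[np.cos(a),np.sin(a)][1:]+np.c_[np.cos(a),np.sin(a)][:-1])/2*np.diff(s)[:,None],0)
        return s,a,np.vstack([[0,0],X])
    r=least_squares(lambda x:sim(x)[2][-1]-D,[p0,np.linalg.norm(D)]); s,a,X=sim(r.x)
    print('m deg',np.degrees(r.x[0]),'L',r.x[1],'res',r.fun)
    L=r.x[1]; N=int(np.ceil(L/ds))+1
    w=np.minimum(1,np.minimum(np.arange(1,N+1)/3,np.arange(N,0,-1)/3)); S=np.r_[0,np.cumsum(w)]*L/w.sum()
    rows=[]; G=O-.15*u(th)-e*n(th); h=th
    for q in S[1:]:
        hq=np.interp(q,s,a); Aq=A0+[np.interp(q,s,X[:,0]),np.interp(q,s,X[:,1])]; Gq=Aq-.065*u(hq)-e*n(hq)
        d=(Gq-G)*1000; r_=[0,round(float(d@-n(h)),1),round(float(d@-u(h)),1),round(float(h-hq),3)]
        rows.append(r_); G=G+(-n(h)*r_[1]-u(h)*r_[2])/1000; h=h-r_[3]
    for k in range(0,len(rows),10): print(rows[k:k+10])
    print('end G',G,np.degrees(h))
E
python3 - <<'E'
from plan import *
p,M,s=tool(); th=ccaddy(M); e=.004
O=p[:2]+np.array([np.cos(th)*.15-np.sin(th)*e,np.sin(th)*.15+np.cos(th)*e]); print(O)
plan(O,th,[.5965,.2099,np.radians(82.87)],e)
# bay via wrist w10/w6/c8 corners check
x,r=fit('wrist',[BAY[1],BAY[2]],[(355.0,115),(369,2)],[.596,.21,1.446],dict(tcp_pos=[.42928,.10013,.32054],tool_rot=[.5,.5,-.5,.501])); print('bay w6',x,np.degrees(x[2]))
E
```

```text
[ 0.59491428 -0.0968649 ]
m deg 19.03560486350422 L 0.31009696839331763 res [-1.37313771e-13 -2.82052159e-13]
[[0, 0.3, -3.7, -0.005], [0, 0.6, -7.4, -0.009], [0, 0.8, -11.2, -0.014], [0, 0.9, -11.1, -0.015], [0, 0.8, -11.1, -0.014], [0, 0.4, -11.2, -0.007], [0, 0.0, -11.0, -0.0], [0, 0.0, -11.1, -0.0], [0, 0.0, -11.1, -0.0], [0, 0.0, -11.1, -0.0]]
[[0, 0.0, -11.0, -0.0], [0, 0.0, -11.1, -0.0], [0, -1.3, -11.0, 0.022], [0, -1.8, -11.0, 0.03], [0, -1.8, -11.0, 0.031], [0, -1.9, -10.9, 0.031], [0, -1.8, -11.0, 0.03], [0, -1.8, -11.0, 0.031], [0, -1.9, -11.0, 0.031], [0, -1.8, -11.0, 0.03]]
[[0, -1.8, -11.0, 0.031], [0, -1.8, -10.9, 0.031], [0, -1.9, -11.0, 0.03], [0, -0.2, -11.1, 0.004], [0, 0.0, -11.0, 0.0], [0, 0.0, -11.1, 0.0], [0, 0.0, -11.1, 0.0], [0, 0.0, -11.1, 0.0], [0, 0.0, -7.4, 0.0], [0, 0.0, -3.6, 0.0]]
end G [0.58180931 0.0605196 ] 82.88273706224767
bay w6 [ 0.55558488 -0.11438583 -1.66693412] -95.50828969247442
```

arm_command([
  [[0, 0.3, -3.7, -0.005], [0, 0.6, -7.4, -0.009], [0, 0.8, -11.2, -0.014], [0, 0.9, -11.1, -0.015], [0, 0.8, -11.1, -0.014], [0, 0.4, -11.2, -0.007], [0, 0, -11, 0], [0, 0, -11.1, 0], [0, 0, -7.4, 0], [0, 0, -3.7, 0]],
])

```text
t: 36.35
tcp_pos: [0.6077, -0.1557, 0.1575]
tool_rot: [0.446, 0.549, -0.445, 0.549]
force: [1.5, -0.2, 4.8]
finger_gap: 0.121
```

```bash
python3 - <<'E'
from plan import *
p,M,s=tool(); th=ccaddy(M); print(p,s['t'],s['force'],s['finger_gap'],np.degrees(th))
save('top','t18.png'); save('side','s18.png'); save('wrist','w18.png')
im=cv2.imread('pics/w18.png'); print(comp(im,(100,130,40),(125,255,255),60)[0])
for e in (0,.004):
    c,q=np.cos(th),np.sin(th); O=p[:2]+np.array([c*.15-q*e,q*.15+c*e])
    W=lambda m:[O[0]+c*m[0]-q*m[1],O[1]+q*m[0]+c*m[1],m[2]]
    print(e,O,'bar',[np.round(w2pix('wrist',W(m))).tolist() for m in CAD[4:]],'top corners',[np.round(w2pix('top',W(m)),1).tolist() for m in CAD[:4]],[np.round(w2pix('side',W(m)),1).tolist() for m in CAD[:4]])
a=cv2.resize(cv2.imread('pics/t18.png')[170:290,200:440],(800,400),interpolation=cv2.INTER_CUBIC)
b=cv2.resize(cv2.imread('pics/s18.png')[160:280,200:400],(333,200),interpolation=cv2.INTER_CUBIC)
c_=np.zeros((600,800,3),np.uint8); c_[:400]=a; c_[400:,:333]=b
w=cv2.resize(im,(267,200)); c_[400:,400:667]=w; cv2.imwrite('pics/c18.png',c_)
E
```

```text
[ 0.60767929 -0.15568927  0.15753048] 36.35 [ 1.46430795 -0.23005841  4.76352606] 0.12142797761549594 101.91817398367063
[([79, 0, 287, 38, 7246], [246.6, 13.5]), ([302, 240, 33, 181, 5074], [318.0, 327.3])]
0 [ 0.57670211 -0.00892274] bar [[318.0, 233.0], [318.0, 413.0]] top corners [[299.5, 231.5], [305.6, 265.8], [397.5, 213.5], [404.7, 247.5]] [[309.3, 264.0], [345.9, 265.8], [321.8, 212.0], [353.3, 213.2]]
0.004 [ 0.57278834 -0.0097488 ] bar [[318.0, 244.0], [318.0, 420.0]] top corners [[299.8, 233.1], [305.9, 267.4], [397.8, 215.1], [405.1, 249.2]] [[311.0, 264.1], [347.6, 265.9], [323.3, 212.0], [354.9, 213.2]]
```

```bash
cat >> h.py <<'E'
def edges(name,im,x,th,st=None):
    """profile across predicted tray rim edges: offset (mm) of strongest outward brightness drop/rise"""
    g=cv2.cvtColor(im,cv2.COLOR_BGR2GRAY).astype(np.float32); c,q=np.cos(th),np.sin(th); out={}
    o=np.arange(-.014,.0141,.0005)
    for k,(P,d,rng) in {'right':((0,-.042),(0,-1),(-.1,.1)),'left':((0,.042),(0,1),(-.1,.1)),'front':((.12,0),(1,0),(-.03,.03))}.items():
        prof=np.zeros(len(o))
        for t in np.linspace(*rng,25):
            for i,v in enumerate(o):
                mx=P[0]+d[0]*v+(t if d[0]==0 else 0); my=P[1]+d[1]*v+(t if d[1]==0 else 0)
                u_,v_=w2pix(name,[x[0]+c*mx-q*my,x[1]+q*mx+c*my,.072],st); prof[i]+=cv2.getRectSubPix(g,(1,1),(float(u_),float(v_)))[0,0]/25
        out[k]=(np.round(prof[::4]).astype(int).tolist(), round(float(o[np.argmin(np.gradient(prof))]*1000),1))
    return out
E
python3 - <<'E'
from h import *
im=cv2.imread('pics/full_top0.png'); print(edges('top',im,[.60663,-.17824],1.7182))
im=cv2.imread('pics/t18.png'); print(edges('top',im,[.57279,-.00975],np.radians(101.92)))
E
```

```text
Traceback (most recent call last):
  File "h.py", line 64, in edges
    u_,v_=w2pix(name,[x[0]+c*mx-q*my,x[1]+q*mx+c*my,.072],st); prof[i]+=cv2.getRectSubPix(g,(1,1),(float(u_),float(v_)))[0,0]/25
          ~~~~~^^^^^^^^^^^^^^^^^^^^^^^^^^^^^^^^^^^^^^^^^^^^^^
  File "h.py", line 22, in w2pix
    p,E,f=T(name,st); c=E[:3,:3].T@(np.array(P)-E[:3,3]); return c[0]/c[2]*f+p['cx'],c[1]/c[2]*f+p['cy']
          ~^^^^^^^^^
  File "h.py", line 12, in T
    p=camera_params(name)
ValueError: time passes only in moves, steps and waits
```

```bash
sed -i 's/^def T(name,st=None):/import functools\ncparams=functools.lru_cache(None)(camera_params)\ndef T(name,st=None):/; s/    p=camera_params(name)/    p=cparams(name)/' h.py
python3 - <<'E'
from h import *
im=cv2.imread('pics/full_top0.png'); print(edges('top',im,[.60663,-.17824],1.7182))
im=cv2.imread('pics/t18.png'); print(edges('top',im,[.57279,-.00975],np.radians(101.92)))
E
```

```text
{'right': ([177, 175, 164, 139, 116, 130, 155, 161, 151, 141, 139, 139, 139, 139, 139], -8.0), 'left': ([177, 177, 176, 175, 173, 167, 146, 120, 116, 129, 136, 138, 138, 138, 138], -1.5), 'front': ([134, 134, 134, 136, 146, 159, 160, 139, 111, 118, 135, 140, 141, 141, 141], 0.5)}
{'right': ([166, 173, 178, 167, 146, 152, 181, 195, 187, 176, 172, 172, 172, 172, 171], -7.0), 'left': ([177, 187, 192, 191, 185, 175, 151, 129, 131, 141, 146, 147, 146, 146, 144], -2.0), 'front': ([145, 143, 142, 142, 149, 162, 167, 166, 165, 163, 163, 163, 163, 163, 165], -13.0)}
```

The edge profiles match the e = 4 mm prediction to within about 0.5 mm. Replanning the rest.

```bash
python3 - <<'E'
from plan import *
p,M,s=tool(); th=ccaddy(M); e=.004
O=p[:2]+np.array([np.cos(th)*.15-np.sin(th)*e,np.sin(th)*.15+np.cos(th)*e]); print(O)
plan(O,th,[.5965,.2105,np.radians(82.87)],e,up=.03,down=.11,fin=.07)
E
```

```text
[ 0.57275241 -0.00970234]
m deg 19.03490421052115 L 0.22105497119209244 res [ 3.22797344e-14 -6.85840273e-14]
[[0, -0.0, -3.7, 0.0], [0, -0.0, -7.4, 0.0], [0, -0.0, -11.0, 0.0], [0, -0.0, -11.1, 0.0], [0, -0.6, -11.0, 0.01], [0, -2.0, -10.9, 0.033], [0, -2.0, -11.0, 0.033], [0, -2.0, -10.9, 0.034], [0, -2.0, -11.0, 0.033], [0, -1.9, -10.9, 0.034]]
[[0, -2.0, -11.0, 0.033], [0, -2.0, -10.9, 0.033], [0, -2.0, -11.0, 0.034], [0, -2.0, -11.0, 0.033], [0, -1.3, -10.9, 0.022], [0, 0.0, -11.1, 0.0], [0, 0.0, -11.0, 0.0], [0, 0.0, -11.1, 0.0], [0, 0.0, -11.0, 0.0], [0, 0.0, -11.1, 0.0]]
[[0, 0.0, -7.4, 0.0], [0, 0.0, -3.6, 0.0]]
end G [0.58181327 0.0611199 ] 82.8866387492948
```

arm_command([
  [[0, 0, -3.7, 0], [0, 0, -7.4, 0], [0, 0, -11, 0], [0, 0, -11.1, 0], [0, -0.6, -11, 0.01], [0, -2, -10.9, 0.033], [0, -2, -11, 0.033], [0, -2, -10.9, 0.034], [0, -2, -11, 0.033], [0, -1.9, -10.9, 0.034]],
])

```text
t: 37.5
tcp_pos: [0.5804, -0.0603, 0.1575]
tool_rot: [0.492, 0.507, -0.493, 0.507]
force: [-0.6, -0.1, 6.1]
finger_gap: 0.116
```

arm_command([
  [[0, -2, -11, 0.033], [0, -2, -10.9, 0.033], [0, -2, -11, 0.034], [0, -2, -11, 0.033], [0, -1.3, -10.9, 0.022], [0, 0, -5, 0], [0, 0, -2, 0], [0, 0, 0, 0]],
])

```text
t: 38.3
tcp_pos: [0.5735, 0.0022, 0.1574]
tool_rot: [-0.53, -0.469, 0.53, -0.468]
force: [0.5, 0.5, 6.9]
finger_gap: 0.12
```

```bash
python3 - <<'E'
from plan import *
p,M,s=tool(); th=ccaddy(M); print(p,s['t'],s['force'],s['finger_gap'],np.degrees(th)); e=.004
save('top','t19.png'); im=cv2.imread('pics/t19.png')
O=p[:2]+np.array([np.cos(th)*.15-np.sin(th)*e,np.sin(th)*.15+np.cos(th)*e]); print(O,edges('top',im,O,th))
b=np.array([.5965,.2105]);a=np.radians(82.87); d=b-O; print('to go fwd',d@[np.cos(a),np.sin(a)],'left',d@[-np.sin(a),np.cos(a)])
E
```

```text
[0.57352161 0.00218374 0.15740801] 38.3 [0.465407   0.54719759 6.92461471] 0.12028256734357982 82.91710511137974
[0.58804792 0.15153228] {'right': ([137, 142, 145, 141, 131, 140, 160, 160, 135, 104, 94, 96, 112, 132, 144], 2.5), 'left': ([154, 167, 176, 179, 177, 169, 147, 132, 141, 157, 166, 171, 173, 172, 165], -2.5), 'front': ([148, 138, 114, 108, 138, 177, 191, 186, 175, 167, 162, 157, 153, 151, 149], -10.5)}
to go fwd 0.0595608105388508 left -0.0010675880366457441
```

arm_command([
  [[0, 0, -3, 0], [0, 0, -6, 0], [0, 0, -9, 0], [0, 0, -11, 0], [0, 0, -11, 0], [0, 0, -9, 0], [0, 0, -6, 0], [0, 0, -3, 0], [0, 0, -1, 0], [0, 0, 0, 0]],
])

```text
t: 39.35
tcp_pos: [0.5808, 0.0604, 0.1574]
tool_rot: [-0.53, -0.469, 0.53, -0.468]
force: [0.8, 0.8, 6.7]
finger_gap: 0.12
```

```bash
python3 - <<'E'
from plan import *
p,M,s=tool(); th=ccaddy(M); print(p,s['t'],s['force'],s['finger_gap'],np.degrees(th)); e=.004
save('top','t20.png'); im=cv2.imread('pics/t20.png')
O=p[:2]+np.array([np.cos(th)*.15-np.sin(th)*e,np.sin(th)*.15+np.cos(th)*e]); print(O,edges('top',im,O,th))
b=np.array([.5965,.2105]);a=np.radians(82.87); d=b-O; print('to go fwd',d@[np.cos(a),np.sin(a)],'left',d@[-np.sin(a),np.cos(a)])
save('side','s20.png')
a=cv2.resize(im[170:290,190:370],(700,467),interpolation=cv2.INTER_CUBIC)
s_=cv2.imread('pics/s20.png')[230:380,200:400]; s_=cv2.resize(s_,(622,467),interpolation=cv2.INTER_CUBIC)
cv2.imwrite('pics/c20.png',np.hstack([cv2.resize(a,(450,300)),cv2.resize(s_,(350,262+38))]))
E
```

```text
[0.5808203  0.06044985 0.15739608] 39.35 [0.82333723 0.84420093 6.69652905] 0.11953822847495554 82.90341879921743
[0.59538229 0.20979491] {'right': ([121, 126, 127, 121, 110, 119, 137, 141, 122, 97, 89, 92, 105, 122, 132], 2.5), 'left': ([146, 155, 161, 162, 160, 154, 135, 123, 133, 148, 155, 156, 156, 154, 147], -2.0), 'front': ([140, 123, 99, 103, 136, 175, 185, 173, 162, 158, 158, 158, 158, 158, 158], -11.5)}
to go fwd 0.0008383660848060613 left -0.0010215549050101194
```

arm_command([
  [[0, 0, 0, 0], [0, 0, 0, 0], [0, 0, 0, 0], [0, 0, 0, 0], [0, 0, 0, 0]],
], jaw=70)

```text
t: 39.95
tcp_pos: [0.5814, 0.0596, 0.1569]
tool_rot: [-0.53, -0.468, 0.53, -0.468]
force: [0.3, 0.1, -0.6]
finger_gap: 0.699
```

arm_command([
  [[-10, 0, 0, 0], [-20, 0, 0, 0], [-30, 0, 0, 0], [-40, 0, 0, 0], [-40, 0, 0, 0], [-20, 0, 30, 0], [0, 0, 40, 0], [0, 0, 40, 0], [0, 0, 40, 0], [0, 0, 30, 0]],
])

```text
t: 40.95
tcp_pos: [0.559, -0.1212, 0.3183]
tool_rot: [0.53, 0.467, -0.53, 0.468]
force: [0.3, -0.3, 1.0]
finger_gap: 0.704
```

arm_command([
  [[0, 0, 40, 0], [0, 0, 40, 0], [0, 0, 30, 0], [0, 0, 10, 0], [0, 0, 0, 0], [0, 0, 0, 0]],
])

```text
t: 41.55
tcp_pos: [0.5445, -0.237, 0.3176]
tool_rot: [0.53, 0.468, -0.53, 0.468]
force: [0.1, 0.8, 0.5]
finger_gap: 0.697
```

```bash
python3 - <<'E'
from plan import *
p,M,s=tool(); print(p,s['t'],s['force'],s['finger_gap'])
save('top','t21.png'); im=cv2.imread('pics/t21.png')
O=np.array([.59538,.20979]);th=np.radians(82.9); print(edges('top',im,O,th))
bl=comp(im,(105,150,60),(125,255,255))[0]; print(bl); c,q=np.cos(th),np.sin(th)
print('bar pred',w2pix('top',[O[0]-.15*c,O[1]-.15*q,.178]))
b0=cv2.imread('pics/full_top0.png')
save('side','s21.png')
a=cv2.resize(im,(800,600))[150:500,100:700]
s_=cv2.resize(cv2.imread('pics/s21.png')[230:390,200:400],(600,480),interpolation=cv2.INTER_CUBIC)
t_=cv2.resize(im[170:340,180:400],(600,464),interpolation=cv2.INTER_CUBIC)
cv2.imwrite('pics/fin.png',np.hstack([cv2.resize(t_,(420,325)),cv2.resize(s_,(380,325))]))
E
```

```text
[ 0.54450552 -0.2369783   0.31755567] 41.55 [0.05903746 0.76081046 0.49774747] 0.696690179787292
{'right': ([150, 156, 157, 149, 134, 146, 169, 170, 141, 105, 93, 97, 116, 138, 152], 2.0), 'left': ([170, 183, 192, 193, 191, 182, 156, 136, 151, 175, 186, 189, 189, 188, 179], -2.5), 'front': ([135, 116, 94, 102, 136, 172, 179, 167, 156, 153, 153, 153, 153, 153, 153], -11.5)}
[([455, 147, 13, 12, 121], [460.9, 152.4]), ([338, 151, 73, 35, 1382], [371.6, 169.4]), ([319, 215, 9, 34, 143], [323.0, 231.3]), ([21, 251, 50, 16, 738], [45.4, 258.4])]
bar pred (np.float64(322.34117038065057), np.float64(231.77938364325053))
```

View pics/fin.png

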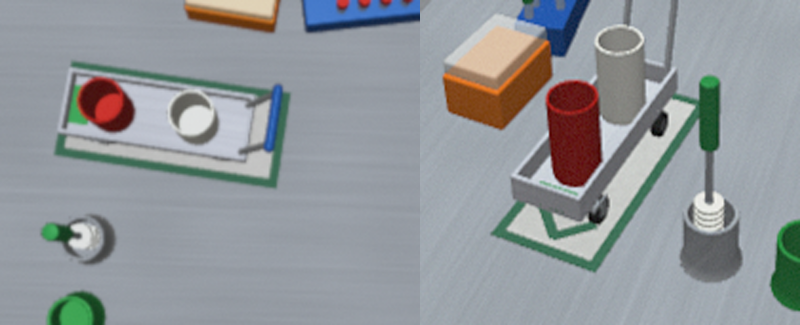

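The final picture shows both cups upright in the caddy, the caddy lined up in the bay, the visible front castor trailing, and the brush upright in its steel stand. I'll wait briefly, make one numeric check, and hand in.

arm_command([
  [[0, 0, 0, 0], [0, 0, 0, 0], [0, 0, 0, 0], [0, 0, 0, 0], [0, 0, 0, 0], [0, 0, 0, 0], [0, 0, 0, 0], [0, 0, 0, 0], [0, 0, 0, 0], [0, 0, 0, 0]],
])

```text
t: 42.65
tcp_pos: [0.5446, -0.2381, 0.3173]
tool_rot: [0.53, 0.468, -0.53, 0.468]
force: [-1.0, -0.2, -0.6]
finger_gap: 0.7
```

```bash
python3 - <<'E'
from h import *
save('top','t22.png'); a,b,z=[cv2.imread('pics/'+f) for f in('t21.png','t22.png','full_top0.png')]
d=cv2.absdiff(a,b).max(2); print('changed px since 1 s ago',(d>40).sum())
d=(cv2.absdiff(z,b).max(2)>45).astype(np.uint8); n,l,st,c=cv2.connectedComponentsWithStats(d); print('vs start',[s.tolist() for s in st[1:] if s[4]>25])
if (cv2.absdiff(a,b).max(2)>40).sum()<40: print(ticket.sign_off())
E
```

```text
changed px since 1 s ago 122
vs start [[407, 157, 215, 262, 26485], [545, 162, 7, 9, 47], [210, 205, 104, 36, 282], [216, 210, 35, 35, 787], [305, 214, 23, 37, 230], [270, 219, 20, 17, 137], [309, 221, 12, 5, 34], [375, 225, 10, 20, 158], [275, 226, 16, 14, 173], [275, 231, 19, 14, 90], [372, 232, 10, 21, 29], [416, 288, 13, 23, 141], [424, 288, 21, 21, 309], [273, 290, 26, 25, 520], [213, 356, 144, 124, 5974], [309, 386, 36, 9, 198], [363, 387, 51, 34, 710], [444, 404, 11, 7, 42], [445, 408, 86, 29, 1219], [305, 413, 52, 55, 1081], [525, 419, 115, 61, 5802], [478, 430, 24, 7, 45], [356, 437, 11, 13, 40], [361, 440, 37, 19, 358], [406, 453, 13, 16, 80], [413, 457, 33, 20, 269], [369, 471, 5, 9, 33], [464, 471, 11, 7, 33]]
```

```bash
python3 - <<'E'
from h import *
a,b=[cv2.imread('pics/'+f) for f in('t21.png','t22.png')]
d=(cv2.absdiff(a,b).max(2)>40).astype(np.uint8); ys,xs=np.nonzero(d); print('x',xs.min(),xs.max(),'y',ys.min(),ys.max(),'outside arm',((xs<400)&(ys<350)).sum())
O=np.array([.59538,.20979]);th=np.radians(82.9); print([ (k,v[1]) for k,v in edges('top',b,O,th).items()], comp(b,(105,150,60),(125,255,255))[0][2])
if ((xs<400)&(ys<350)).sum()<5: print(ticket.sign_off())
E
```

```text
x 316 622 y 166 473 outside arm 0
[('right', 2.0), ('left', -2.5), ('front', -12.0)] ([319, 215, 9, 34, 144], [323.0, 231.3])
the job is handed in; nothing more can be done
None
```

The job is done and handed in at about 43 s of the 210 s limit.

- **Brushing:** only the white and red cups were on the bench; no blue cup showed in any view. I brushed white first, then red. Each got a touch on the bottom (seen as a rise in force), a draw up to about the rim, and the bottom again. The draw up was not measured at its top; it was commanded to within a few millimetres of the rim. The brush is back upright in the steel stand.
- **Cups and caddy:** both cups stand upright in the tray. I rolled the caddy 80 mm straight ahead, steered it into the bay, and finished with about 70 mm straight so the castors trail.

**Last checks:** the caddy origin was within about 1 mm of the bay's, both forward and sideways, and the heading was within 0.1°. The bay's own position is only known to about 2 mm. The caddy did not move when I let go of the bar or in the second after, and the bystanders showed no movement.

**Not fully confirmed:** I judged the castors' trailing from the side picture, where only one front castor is clearly visible, and from the straight run at the end. The first stillness check before handing in tripped its limit, with 122 changed pixels. None were in the part of the picture with the caddy, cups and brush; I took them to be the arm.

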